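# Swing a clock-case moulding into line on the sticking board and wedge it

## Robot

A 6-joint arm with a two-finger parallel gripper is mounted at the origin on the work surface. World frame = base frame: x ahead of the robot, y to its left, z up, the work surface at z = 0. Lengths are in m, angles in degrees, forces in N, time in s.
With the tool pointing down it reaches from about 0.4 to 0.825 m from the base axis. Payload 7 kg.
Tool frame: the origin (TCP) lies at the very end of the fingers, on their centre line; the grasp point (between the pads) lies 19 mm behind it (r.grip_depth is the distance from the TCP to the grasp point, in m); z points along the fingers, y is the line along which they close (so a half turn about z gives the same grasp; the last joint's range is limited). The gripper opens to 88 mm and grips with 3 to 60 N. Pads are 19 mm wide; open, the fingers measure 130 mm over their backs; the gripper's body (78 mm by 193 mm) begins 47 mm behind the grasp point.
Start: joints at [86.121, 20.546, 0.682, 0, -70.136, -16.507], TCP at [0.235, 0.633, 0.201] pointing down, gripper open.
Joint ranges: [-176.03, 176.03], [-82.01, 121.73], [-58.28, 71.71], [-173.87, 95.51], [-174.79, -0.11], [-173.66, 173.66]. Speed limits (degrees/s): [136.94, 136.94, 172.46, 180, 180, 180].

## Interface

Orientations are given as [roll, pitch, yaw] about the fixed x, y, z axes, in that order (R = Rz(yaw) Ry(pitch) Rx(roll)).
In Python, from plant import r gives the robot as it stands.
- The arm moves only by the tool play_rows, never from a script. Its argument "rows" is a list that holds one entry, the list of rows, each a list of 5 numbers: the closure, from 0 (fully open) to 1 (shut), then the shift along the tool's x, y, z each as a share of 0.5 m, from -1 to 1, then the turn about the tool's z as a share of 1.5 rad, from -1 to 1. A call has exactly 8 rows; each row is the pose to reach, as a shift and turn from the pose commanded when the call began, along the tool's axes at that moment; what a row does not reach only later rows make up. A row lasts 1/12 s, in which the tool goes at most 41.7 mm and 7.16 degrees, less where a joint would pass 70% of its speed; a pose out of reach is approached as far as the arm can. A call with a number of a shift or a turn outside -1 to 1 is refused whole. A call with a gripper value outside its range is refused whole. The fingers move at their own pace and stop on an object; "squeeze" is the grip in N (left out, the last holds). Time passes only in rows, so rows that repeat a pose let the fingers close, or fill a call up. It gives the time, the measured TCP pose, the force, the opening and the grip force at its end, in the units of the state.
- r.get_state(): the state, without advancing time (a new reading comes with each control period).
- r.capture(name): name is "side" or "top"; returns the picture (384x512x3 uint8, red, green, blue); there is no depth.
- r.camera_info(name): a dict with "fovy" (degrees; the focal length in pixels is half the picture's height over the tangent of half this angle, whatever the lens; pixels are square), "cx", "cy" (the principal point, pixels), "pose" (4x4, takes a point from camera to world coordinates). Camera axes: x right, y down, z forward; pixel columns grow to the right and rows downward; lengths in m; the calibration is good to about 2 mm. A picture is of the moment at which its call begins. camera_info takes no time and is no camera call.
- r.close_job(): hands the job in; it is judged then, once.
The state is a dict: "time_s": time; "joints": joint angles; "qd": joint speeds; "joint_torque": joint torques, N m; "tcp_pos": TCP position; "eef_rot": TCP orientation; "contact_force": force on the tool from outside, world axes, zero at the start; "moment": the same for the moment, N m; "gripper_width": finger opening in m; "gripper_force": force on a finger pad.
Only numpy, scipy, OpenCV 4.12 (cv2) and the standard library are available. Lean on these libraries where they do the work, as an engineer would, in place of code of your own. Each camera call takes 0.05 s, during which the arm holds its last target. There are 200 camera calls.

## Task

Set the walnut moulding in the sticking board, ready for planing: bring its butt end up against the steel stop pin while it still lies askew, then keep that end bearing on the pin and swing the moulding in until its polished face lies flat along the fence and presses on it. Then push the wooden wedge, nose first, into the gap between the moulding's far end and the tail stop until it sits tight by itself, and let go. Do not let the polished face press on the fence before the end is at the pin, never let the moulding be pressed against pin, fence or wedge with more than about 3 kg (30 N), and leave everything else lying where it is.

Things in the scene. Friction and masses are not known exactly. Their poses are not given: they have to be found in the camera images.
- board: Plywood sticking board, 230 mm (x) by 380 mm (y), 18 mm thick, fixed to the bench. Origin: centre of its underside. Its y runs along the fence towards the pin end, its x across, towards the fence side; its z up. All positions below 'on the board' are in this frame, z from the bench. Resting on it, the moulding drags with some 2 N of friction; held just clear of it it does not.
- fence: Low pale wooden strip fixed on the board along y: 25 mm wide, 252 mm long, only 12 mm high (top at z 30 mm), so that a finger passes above it. Its working face, at x = +80 mm on the board, looks to -x and runs from y = -107 to +145 mm. Origin: centre of its underside.
- pin: Round steel stop pin fixed upright in the board: 20 mm diameter, 30 mm high above the board (top at z 48 mm), axis at x = +60, y = +165 mm on the board. Origin: on its axis at the board's surface. It is rigid.
- pin_axis (a point): Point on the pin's axis, 17 mm above the board's surface.
- moulding: Dark walnut clock-case moulding, 40 mm wide (x), 280 mm long (y), 34 mm thick, about 0.3 kg, two beads along its top (up to 5 mm higher). Origin: centre of its underside. Its +y end is the butt end, its +x long side the polished face. It starts on the board, far end swung 0.28 to 0.45 rad away from the fence. Seated: x = +60, y = +15 mm on the board, same axes as the board.
- butt (a point): Middle of the moulding's butt end face (+y end), at half thickness. Seated: 10 mm from the pin's axis.
- far_end (a point): Middle of the moulding's far end face (-y end), at half thickness. The tail stop (pale block, 28 mm high, on the board past this end) has a slanted face: when the moulding is seated the gap is about 8 mm at the fence face and widens 1 in 6 towards -x, about 15 mm at the moulding's near side (up to 2 mm more or less: the stop is adjustable); its face ends 48 mm from the fence face.
- wedge: Pale wooden wedge, 22 mm high, 100 mm long, with a raised heel to grip. Heel: 30 mm (x) by 22 mm (y), 40 mm high. Origin: under the heel's centre. The nose is at x = +85 mm. The square face is +y (y = +11 mm) and goes against the moulding's end; the -y face slopes 1 in 6: 8 mm thick at the nose, 20 mm at the heel. Starts on the bench, left or right of the board.
- wedge_nose (a point): Middle of the wedge's nose, at half height. When tight the nose is somewhere between 12 mm past and 12 mm short of the fence face: it depends on the tail stop and shows only in the force. Waxed faces: a push P along it presses the moulding endwise with up to 1.8 P. Held in the grip it may bind askew and come loose later; a last level push or two of 10 to 15 N on the back of the heel locks it.
- sanding_block: Bystander: cork sanding block 107 x 57 x 26 mm on the bench on the other side of the board from the wedge. Origin: centre of its underside.
- gear: Bystander: brass clock wheel, 61 mm across, 22 mm high with its arbor, lying on the board at its near corner on the pin side. Origin: centre of its underside.
- oil_bottle: Bystander: green glass oil bottle, 36 mm across, 85 mm high, beyond the board. Origin: centre of its underside.
- screw_pot: Bystander: brass bowl, 60 mm across, 35 mm high, beyond the board. Origin: centre of its underside.
- hammer: Bystander: small hammer lying on the bench at the left. Origin: underside, mid length.
- screwdriver: Bystander: screwdriver, 170 mm, lying on the bench at the near right. Origin: underside, mid length.
- offcut: Bystander: short piece of the same walnut moulding, 40 x 85 x 34 mm, on the bench at the near left. Origin: centre of its underside.
Mind the look-alikes: they are no part of the job. What is shaped like the wedge but red or yellow is not meant.

How it is judged:
By the outcome, as a careful person would: the job done as asked, in the order asked, and still so for the second after the job is handed in, with the robot touching nothing.
It also fails if it takes over 72 s, if anything falls off the work surface, if the arm or the gripper's body presses on something with over 40 N, if the wrist force passes 120 N, or if a joint passes its speed limit or range.

## Working session

There is one attempt and no reset: what is moved stays moved. The work goes in short steps, Python scripts to look and compute and a tool call to move; the robot and the scene stay as the last step left them, time stands still between calls to the robot, and variables do not carry over. Pictures are saved under pics/ and viewed, at most 10 in all, crops included, and the job is handed in when it is done.

Besides the shell and the picture viewer there is one more tool, called after "Request:" as a command line: name --argument value ..., lists and objects as JSON in quotes. play_rows: Moves the arm, as the interface text tells. Its arguments: {"type":"object","properties":{"rows":{"type":"array","items":{"type":"array","items":{"type":"array","items":{"type":"number"}}}},"squeeze":{"type":"number"}},"required":["rows"]}

```bash
mkdir -p pics; ls; python3 - <<'E'
from plant import r
import cv2,numpy as np
for n in("side","top"):
    im=r.capture(n); cv2.imwrite(f"pics/{n}0.png",im[:,:,::-1]); i=r.camera_info(n); print(n,i)
s=r.get_state(); print({k:np.round(v,3) for k,v in s.items()}, r.grip_depth)
E
```

```text
pics
side {'fovy': 44.707489418826, 'cx': 258.2906758271852, 'cy': 197.46195279664127, 'pose': array([[ 0.73621108, -0.50178757,  0.45409523, -0.11303613],
       [-0.67661473, -0.5322509 ,  0.50882363, -0.7186541 ],
       [-0.01362878, -0.68184912, -0.73136587,  1.10415524],
       [ 0.        ,  0.        ,  0.        ,  1.        ]])}
top {'fovy': 54.69057349607035, 'cx': 253.87805949529485, 'cy': 189.9782019778394, 'pose': array([[ 0.02454752, -0.99448319,  0.10198334,  0.36078235],
       [-0.99969669, -0.02421665,  0.00448138, -0.00185031],
       [-0.00198696, -0.10206242, -0.99477601,  1.51275172],
       [ 0.        ,  0.        ,  0.        ,  1.        ]])}
{'time_s': np.float64(0.1), 'joints': array([ 8.6120e+01,  2.0586e+01,  6.3800e-01, -1.7000e-02, -7.0138e+01,
       -1.6506e+01]), 'qd': array([-0.046,  0.007,  0.004,  0.173,  0.02 ,  0.019]), 'joint_torque': array([-1.0000e-03, -5.8416e+01,  2.9375e+01,  7.0150e+00,  1.0000e-02,
       -0.0000e+00]), 'tcp_pos': array([0.235, 0.632, 0.2  ]), 'eef_rot': array([ 1.79913e+02, -9.00000e-03, -2.03920e+01]), 'contact_force': array([-0.12 ,  0.683,  0.518]), 'moment': array([-0.049, -0.015,  0.005]), 'gripper_force': np.float64(0.0), 'gripper_width': np.float64(0.088)} 0.0188
```

View pics/top0.png

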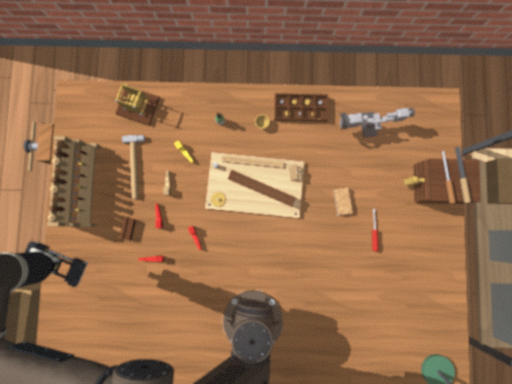

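View pics/side0.png

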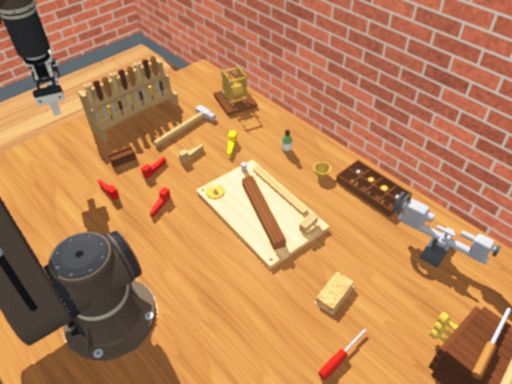

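The top view shows the board at about (255,185), with the fence on its upper side and the pin at (219,166). The moulding runs from (222,168) to (298,203), the tail stop is near (295,172), and the pale wedge is at (168,183). The side view agrees. Next I'll enlarge both views.

```bash
cat > h.py <<'E'
import numpy as np,cv2
from plant import r
def cam(n):
    i=r.camera_info(n);return i,192/np.tan(np.radians(i['fovy']/2))
def ray(n,uv):
    i,f=cam(n);d=np.array([(uv[0]-i['cx'])/f,(uv[1]-i['cy'])/f,1.]);P=i['pose'];return P[:3,3],P[:3,:3]@d
def onz(n,uv,z):
    o,d=ray(n,uv);return (o+d*(z-o[2])/d[2])
def tri(a,b):
    o1,d1=ray('top',a);o2,d2=ray('side',b)
    t=np.linalg.lstsq(np.c_[d1,-d2],o2-o1,rcond=None)[0]
    p,q=o1+t[0]*d1,o2+t[1]*d2;return (p+q)/2,np.linalg.norm(p-q)
def proj(n,p):
    i,f=cam(n);P=i['pose'];c=P[:3,:3].T@(np.asarray(p)-P[:3,3]);return np.array([i['cx']+f*c[0]/c[2],i['cy']+f*c[1]/c[2]])
E
python3 - <<'E'
import cv2,numpy as np
t=cv2.imread('pics/top0.png')[145:225,150:315];s=cv2.imread('pics/side0.png')[125:270,170:335]
cv2.imwrite('pics/tz.png',cv2.resize(t,None,fx=4.8,fy=4.8,interpolation=cv2.INTER_CUBIC))
cv2.imwrite('pics/sz.png',cv2.resize(s,None,fx=4,fy=4,interpolation=cv2.INTER_CUBIC))
E
```

```text
(no output)
```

View pics/tz.png

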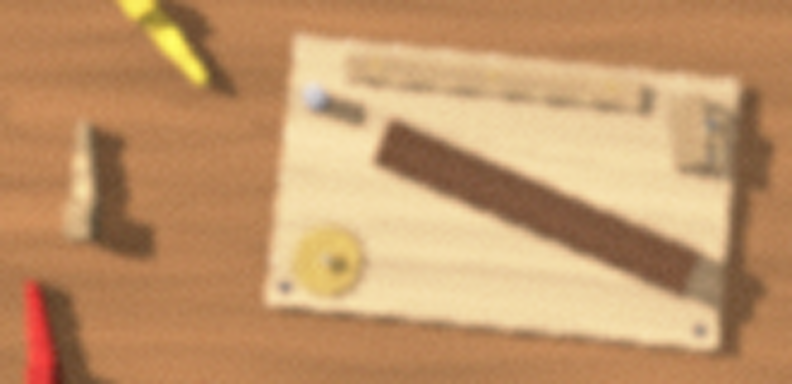

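View pics/sz.png

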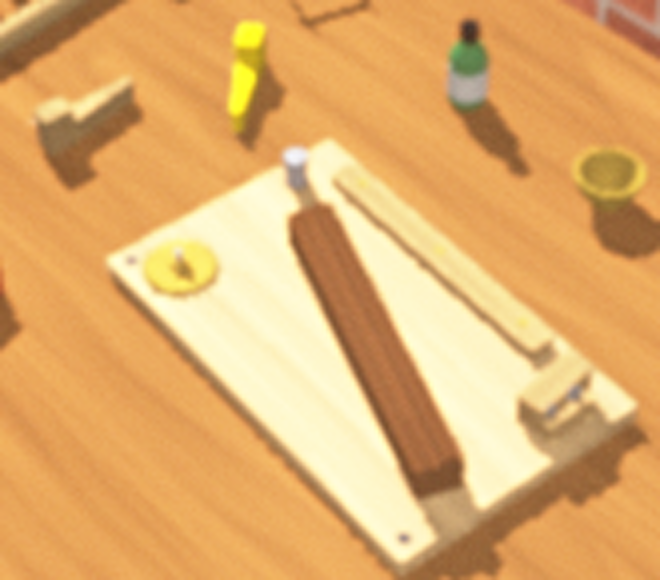

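The enlarged views show the board corners at tz (297,37), (738,78), (717,350) and (265,305). The pin top is at (315,97). The moulding's top runs from (385,140) to (690,275). The wedge's nose is at (83,122) and its heel at (80,222), with the nose pointing to +x as needed. In sz the pin top is at (295,155) and the wedge heel top at (55,108). Next come masks and sub-pixel measurements.

```bash
cat > m.py <<'E'
from h import *
def quad(m):
    c=max(cv2.findContours(m,cv2.RETR_EXTERNAL,cv2.CHAIN_APPROX_NONE)[0],key=cv2.contourArea)
    h=cv2.convexHull(c); e=1
    q=h
    while len(q)>4: e+=.3; q=cv2.approxPolyDP(h,e,True)
    q=q[:,0].astype(float); L=[]; p=c[:,0].astype(float)
    for k in range(len(q)):   # refine each side by a line fit
        a,b=q[k],q[(k+1)%len(q)]; d=(b-a)/np.linalg.norm(b-a); n=np.array([-d[1],d[0]])
        t=(p-a)@d; g=p[(abs((p-a)@n)<2)&(t>4)&(t<np.linalg.norm(b-a)-4)]
        if len(g)<4: g=np.array([a,b])
        L.append(cv2.fitLine(g.astype(np.float32),cv2.DIST_HUBER,0,.01,.01).ravel())
    out=[]
    for k in range(len(L)):
        A,B=L[k-1],L[k]; t=np.linalg.solve(np.array([A[:2],-B[:2]]).T,B[2:]-A[2:]); out.append(A[2:]+t[0]*A[:2])
    return np.array(out),cv2.contourArea(c)
def masks(n,im,S=4):
    b={'top':(195,150,120,76),'side':(185,150,155,125)}[n]
    x,y,w,h=b; c=cv2.resize(im[y:y+h,x:x+w],None,fx=S,fy=S,interpolation=cv2.INTER_CUBIC)
    v=cv2.cvtColor(c,cv2.COLOR_RGB2HSV).astype(int); R=c.astype(int)
    board=((v[...,1]<110)&(v[...,2]>150)).astype(np.uint8)*255
    wal=((v[...,2]<150)&(v[...,1]>95)&((v[...,0]<13)|(v[...,0]>170))).astype(np.uint8)*255
    k=np.ones((5,5),np.uint8)
    return cv2.morphologyEx(board,cv2.MORPH_CLOSE,np.ones((15,15))),cv2.morphologyEx(wal,cv2.MORPH_OPEN,k),b,S
def full(q,b,S): return (q+.5)/S-.5+np.array(b[:2])
E
python3 - <<'E'
from m import *
pic=[]
for n in('top','side'):
    im=cv2.imread(f'pics/{n}0.png')[:,:,::-1].copy()
    B,W,b,S=masks(n,im)
    pic.append(np.hstack([B,W])[:,:])
    for nm,m,z in(('board',B,.018),('wal',W,.055)):
        q,a=quad(m); q=full(q,b,S); P=np.array([onz(n,u,z) for u in q])
        print(n,nm,np.round(q,1).tolist(),'\n',np.round(P[:,:2],4).tolist(),'sides',np.round(np.linalg.norm(P-np.roll(P,-1,0),axis=1),3))
pt,ps=np.array([315,97])/4.8+[150,145]-.4,np.array([295,155])/4+[170,125]-.4
print('pin top',tri(pt,ps),onz('top',pt,.048))
for nm,a,c in(('heel',(80,212),(55,110)),('nose',(83,122),(130,80))):
    u=np.array(a)/4.8+[150,145]-.4;w=np.array(c)/4+[170,125]-.4
    print(nm,tri(u,w))
w=max(p.shape[1] for p in pic); pic=[np.pad(p,((0,0),(0,w-p.shape[1]))) for p in pic]
cv2.imwrite('pics/masks.png',cv2.resize(np.vstack(pic),None,fx=.6,fy=.6))
# wedge colours
im=cv2.imread('pics/top0.png'); print(cv2.cvtColor(im,cv2.COLOR_BGR2HSV)[168:198:2,160:176:2].tolist())
E
```

```text
top board [[212.0, 150.3], [302.5, 161.1], [299.7, 217.7], [204.6, 208.3]] 
 [[0.6732, 0.1803], [0.6374, -0.1904], [0.4067, -0.1817], [0.435, 0.2017]] sides [0.372 0.231 0.384 0.239]
top wal [[232.1, 175.3], [232.1, 170.8], [294.4, 200.0], [283.2, 202.3]] 
 [[0.5665, 0.0923], [0.5845, 0.0929], [0.4746, -0.1558], [0.4643, -0.1119]] sides [0.018 0.272 0.045 0.228]
side board [[252.8, 160.0], [328.5, 225.5], [269.6, 266.0], [196.4, 190.3]] 
 [[0.6667, 0.1794], [0.6369, -0.1925], [0.407, -0.1778], [0.4371, 0.1975]] sides [0.373 0.23  0.376 0.23 ]
side wal [[339.4, 173.6], [339.4, 181.7], [335.9, 180.7], [337.7, 174.7]] 
 [[0.799, -0.0905], [0.7709, -0.1146], [0.7666, -0.104], [0.7914, -0.0902]] sides [0.037 0.011 0.028 0.008]
pin top (array([0.60791711, 0.16078725, 0.05243217]), np.float64(0.0010627603569017216)) [0.60822797 0.16158538 0.048     ]
heel (array([0.50671407, 0.35574065, 0.03869003]), np.float64(0.0036354963637375177))
nose (array([0.58661998, 0.35964705, 0.02268867]), np.float64(0.0006063152560453913))
[[[13, 136, 204], [13, 137, 201], [13, 137, 201], [13, 140, 199], [13, 1
[... 1165 characters left out ...]
 216], [16, 110, 125], [14, 135, 115], [14, 141, 112]], [[13, 140, 197], [14, 129, 208], [16, 106, 222], [17, 97, 224], [18, 99, 185], [16, 113, 104], [14, 135, 115], [13, 135, 121]], [[14, 138, 205], [14, 131, 210], [16, 108, 220], [18, 102, 210], [18, 100, 161], [15, 111, 103], [13, 134, 114], [13, 136, 120]], [[13, 141, 196], [14, 129, 203], [16, 106, 210], [17, 101, 210], [17, 99, 162], [15, 109, 96], [14, 138, 111], [14, 132, 116]], [[13, 140, 186], [14, 136, 182], [15, 114, 188], [17, 107, 183], [17, 110, 150], [15, 134, 97], [13, 131, 107], [12, 132, 112]], [[14, 141, 181], [13, 143, 176], [14, 139, 181], [14, 140, 173], [13, 134, 171], [13, 136, 152], [15, 141, 127], [14, 144, 110]]]
```

View pics/masks.png

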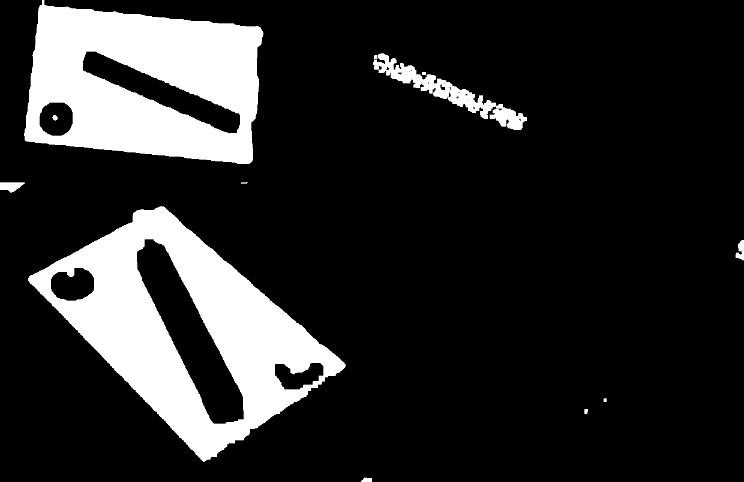

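Both views agree on the board. Its centre is about (0.536, 0.002) and its yaw about -4.6°, and this predicts the pin to within 2 mm. I'll start the transfer over the board now and take the moulding pose from the saved pictures.

Request:
play_rows --rows '[[[0,0.44,0.44,0,0.56],[0,0.44,0.44,0,0.56],[0,0.44,0.44,0,0.56],[0,0.44,0.44,0,0.56],[0,0.44,0.44,0,0.56],[0,0.44,0.44,0,0.56],[0,0.44,0.44,0,0.56],[0,0.44,0.44,0,0.56]]]' --squeeze 20

```text
time_s: 0.77
tcp_pos: [0.3652, 0.3458, 0.2009]
eef_rot: [180.0, -0.0, -68.9]
contact_force: [-0.7, -0.2, -0.4]
gripper_width: 0.0877
gripper_force: 0.0
```

```bash
python3 - <<'E'
from m import *
s=r.get_state(); print(s['tcp_pos'].round(4),s['eef_rot'].round(2),s['joints'].round(1))
pic=[]
for n in('top','side'):
    im=cv2.imread(f'pics/{n}0.png')[:,:,::-1].copy()
    x,y,w,h={'top':(222,160,80,52),'side':(235,168,56,86)}[n]; S=6
    c=cv2.resize(im[y:y+h,x:x+w],None,fx=S,fy=S,interpolation=cv2.INTER_CUBIC).astype(int)
    v=cv2.cvtColor(c.astype(np.uint8),cv2.COLOR_RGB2HSV).astype(int)
    W=((v[...,2]<165)&(v[...,1]>118)).astype(np.uint8)*255
    W=cv2.morphologyEx(cv2.morphologyEx(W,cv2.MORPH_CLOSE,np.ones((9,9))),cv2.MORPH_OPEN,np.ones((9,9)))
    q,a=quad(W); q=full(q,(x,y),S)
    c[cv2.morphologyEx(W,cv2.MORPH_GRADIENT,np.ones((3,3)))>0]=[0,255,0]
    pic.append(c[:,:,::-1])
    P=np.array([onz(n,u,.053) for u in q])
    print(n,np.round(q,1).tolist(),np.round(P[:,:2],4).tolist(),np.round(np.linalg.norm(P-np.roll(P,-1,0),axis=1),3),
     np.degrees(np.arctan2(*(np.roll(P,-1,0)-P)[:,:2].T)).round(1))
H=max(p.shape[0] for p in pic)
cv2.imwrite('pics/wal.png',np.hstack([np.pad(p,((0,H-p.shape[0]),(0,0),(0,0))) for p in pic]).astype(np.uint8)[:600,:800])
E
```

```text
[0.3652 0.3458 0.2009] [ 1.7996e+02 -2.0000e-02 -6.8940e+01] [ 65.8   4.2 -20.5  -0.  -65.3 -44.8]
top [[231.1, 171.1], [294.4, 198.0], [291.6, 204.4], [229.9, 178.7]] [[0.5838, 0.097], [0.4825, -0.1557], [0.457, -0.145], [0.5532, 0.1008]] [0.272 0.028 0.264 0.031] [-158.2  -67.2   21.4   97. ]
side [[240.0, 179.6], [284.8, 240.2], [284.8, 246.6], [273.7, 248.7]] [[0.5501, 0.1103], [0.4822, -0.1607], [0.4663, -0.1766], [0.4387, -0.1608]] [0.279 0.022 0.032 0.293] [-165.9 -135.2  -60.2   22.3]
```

View pics/wal.png

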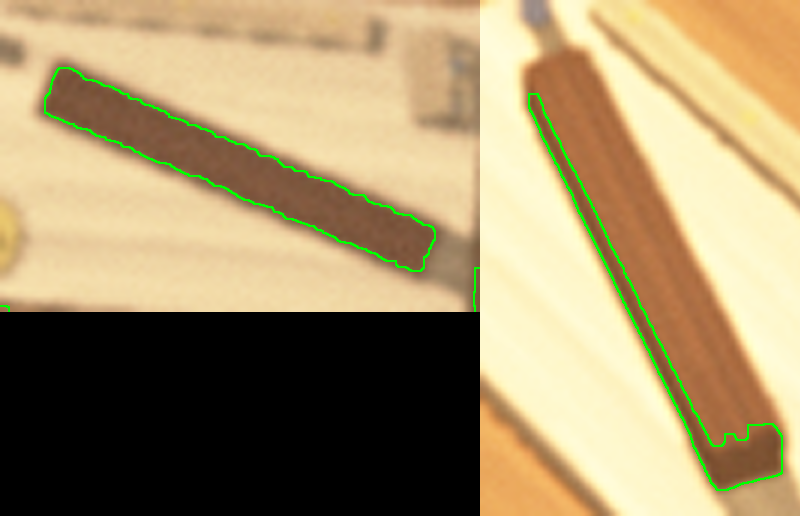

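The top outline of the walnut is clean and gives a moulding yaw of about -21.7°. In the side part only the shaded faces were masked, so I pick the top-face corners by eye: (525,75), (585,48), (712,445) and (782,420).

```bash
cat > go.py <<'E'
import json,sys,numpy as np
# go.py cur_x cur_y cur_z cur_yaw  tgt_x tgt_y tgt_z tgt_yaw (m, deg) -> row shares
def go(c,t):
    a=np.radians(c[3]);X=np.array([np.cos(a),np.sin(a)]);Y=np.array([np.sin(a),-np.cos(a)])
    d=np.subtract(t[:2],c[:2]);return np.round([d@X/.5,d@Y/.5,(c[2]-t[2])/.5,np.radians(c[3]-t[3])/1.5],4)
BO=np.array([.536,.0018]);BY=-4.6
def bw(x,y):
    a=np.radians(BY);return BO+[x*np.cos(a)-y*np.sin(a),x*np.sin(a)+y*np.cos(a)]
E
python3 - <<'E'
from m import *; from go import *
P=np.array([onz('side',(235+(X-480)/6-.4,168+Y/6-.4),.053)[:2] for X,Y in((525,75),(585,48),(712,445),(782,420))])
print(P.round(4).tolist(),P.mean(0), (P[:2].mean(0)-P[2:].mean(0)), np.linalg.norm(P[:2].mean(0)-P[2:].mean(0)))
d=P[:2].mean(0)-P[2:].mean(0);print('yaw',-np.degrees(np.arctan2(d[0],d[1])))
c=(.3652,.3458,.2009,-68.94)
print(go(c,(.519,-.025,.12,-111.7)), 'pin',bw(.06,.165),'seat',bw(.06,.015))
E
```

```text
[[0.5533, 0.1039], [0.5902, 0.0972], [0.4546, -0.1424], [0.4891, -0.1544]] [ 0.52178724 -0.02395616] [0.09991841 0.24896205] 0.268264404627324
yaw -21.867561694912467
[ 0.8026 -0.0206  0.1618  0.4975] pin [0.60903956 0.16145658] seat [0.59700972 0.01193975]
```

Request:
play_rows --rows '[[[0,0.55,-0.014,0.1,0.5],[0,0.55,-0.014,0.1,0.5],[0,0.55,-0.014,0.1,0.5],[0,0.55,-0.014,0.1,0.5],[0,0.55,-0.014,0.1,0.5],[0,0.55,-0.014,0.1,0.5],[0,0.55,-0.014,0.1,0.5],[0,0.55,-0.014,0.1,0.5]]]'

```text
time_s: 1.43
tcp_pos: [0.4719, 0.0921, 0.1495]
eef_rot: [179.9, -0.1, -111.8]
contact_force: [1.0, 0.4, -0.2]
gripper_width: 0.0879
gripper_force: 0.0
```

Request:
play_rows --rows '[[[0,0.1814,-0.1772,0.08,0],[0,0.1814,-0.1772,0.08,0],[0,0.1814,-0.1772,0.08,0],[0,0.1814,-0.1772,0.08,0],[0,0.1814,-0.1772,0.12,0],[0,0.1814,-0.1772,0.12,0],[0,0.1814,-0.1772,0.12,0],[0,0.1814,-0.1772,0.12,0]]]'

```text
time_s: 2.1
tcp_pos: [0.5213, -0.0198, 0.0916]
eef_rot: [-180.0, -0.0, -111.4]
contact_force: [0.4, -0.6, 0.6]
gripper_width: 0.0876
gripper_force: 0.0
```

Request:
play_rows --rows '[[[0,0.009,-0.0026,0.03,0.0036],[0,0.009,-0.0026,0.06,0.0036],[0,0.009,-0.0026,0.09,0.0036],[0,0.009,-0.0026,0.105,0.0036],[0,0.009,-0.0026,0.114,0.0036],[0,0.009,-0.0026,0.114,0.0036],[0.4,0.009,-0.0026,0.114,0.0036],[0.4,0.009,-0.0026,0.114,0.0036]]]'

```text
time_s: 2.77
tcp_pos: [0.5214, -0.0247, 0.0349]
eef_rot: [-179.9, 0.0, -111.8]
contact_force: [0.1, 0.0, -0.0]
gripper_width: 0.0791
gripper_force: 0.0
```

Request:
play_rows --rows '[[[0.6,0,0,0,0],[0.7,0,0,0,0],[0.8,0,0,0,0],[1,0,0,0,0],[1,0,0,0,0],[1,0,0,0,0],[1,0,0,0,0],[1,0,0,0,0]]]' --squeeze 20

```text
time_s: 3.43
tcp_pos: [0.5207, -0.025, 0.034]
eef_rot: [180.0, 0.0, -111.8]
contact_force: [0.3, 0.9, 0.2]
gripper_width: 0.0267
gripper_force: 0.0
```

```bash
python3 - <<'E'
from m import *
s=r.get_state(); print({k:np.round(s[k],4).tolist() for k in('time_s','tcp_pos','eef_rot','contact_force','moment','gripper_width','gripper_force')})
im=r.capture('side')[130:260,190:340];cv2.imwrite('pics/g1.png',cv2.resize(im,None,fx=4,fy=4,interpolation=cv2.INTER_CUBIC)[:,:,::-1])
E
```

```text
{'time_s': 3.4333, 'tcp_pos': [0.5207, -0.025, 0.034], 'eef_rot': [179.9982, 0.0, -111.799], 'contact_force': [0.2703, 0.9169, 0.2066], 'moment': [0.1092, -0.1035, -0.0053], 'gripper_width': 0.0267, 'gripper_force': 0.0}
```

View pics/g1.png

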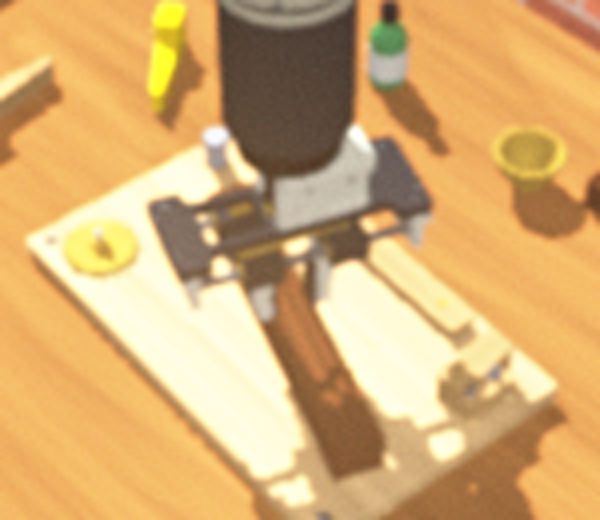

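The view shows the two fingers straddling the moulding near its middle at about (262,300) and (320,275), but the force still reads zero. I'll hold once more to see whether they were still closing.

Request:
play_rows --rows '[[[1,0,0,0,0],[1,0,0,0,0],[1,0,0,0,0],[1,0,0,0,0],[1,0,0,0,0],[1,0,0,0,0],[1,0,0,0,0],[1,0,0,0,0]]]' --squeeze 20

```text
time_s: 4.15
tcp_pos: [0.5207, -0.025, 0.0339]
eef_rot: [180.0, -0.0, -111.8]
contact_force: [-0.9, 1.0, 0.1]
gripper_width: 0.0006
gripper_force: 0.0
```

The gripper closed on nothing, so I'll look at both views in one picture.

```bash
python3 - <<'E'
from m import *
a=r.capture('side')[140:260,200:340]; b=r.capture('top')[150:220,200:310]
A=cv2.resize(a,None,fx=3.4,fy=3.4,interpolation=cv2.INTER_CUBIC);B=cv2.resize(b,None,fx=3.5,fy=3.5,interpolation=cv2.INTER_CUBIC)
for im,n,o,f in((A,'side',(200,140),3.4),(B,'top',(200,150),3.5)):
    for p,c in(((.5207,-.025,.034),(0,255,0)),((.5207,-.025,.052),(0,255,255))):
        u=(proj(n,p)+.4-o)*f; print(n,p,u); cv2.circle(im,tuple(int(v) for v in u),3,c,-1)
H=max(len(A),len(B));P=np.hstack([np.pad(x,((0,H-len(x)),(0,0),(0,0))) for x in(A,B)])[:,:,::-1]
print(P.shape);cv2.imwrite('pics/g2.png',P[:600,:800])
print(r.get_state()['time_s'])
E
```

```text
side (0.5207, -0.025, 0.034) [212.7215225  244.11262287]
side (0.5207, -0.025, 0.052) [212.56834974 230.73936269]
top (0.5207, -0.025, 0.034) [216.19108187 134.72711085]
top (0.5207, -0.025, 0.052) [216.47895609 133.02199033]
(408, 861, 3)
4.25
```

View pics/g2.png

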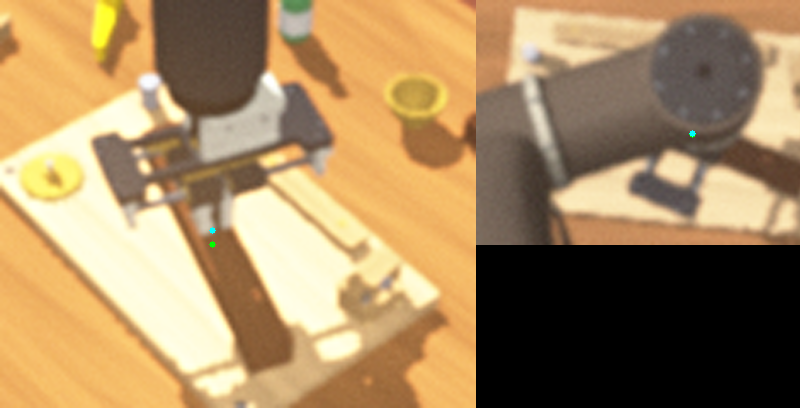

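In the side view the closed fingertips sit on top of the walnut at about (212,235), nearer to z 0.052 than to the reported 0.034. The first pictures show the open gripper in free space, so I'll check the tip offset there.

```bash
python3 - <<'E'
from m import *
a=np.radians(-20.39);Y=np.array([np.sin(a),-np.cos(a),0]);p=np.array([.235,.633,.201])
for n in('top','side'):
    for k in(-.044,0,.044):
        for z in(0,.02,.04): print(n,k,z,proj(n,p+Y*k+[0,0,z]).round(1))
for n,b in(('top',(20,235,75,60)),('side',(25,75,50,45))):
    x,y,w,h=b;im=cv2.imread(f'pics/{n}0.png')[y:y+h,x:x+w]
    v=cv2.cvtColor(im,cv2.COLOR_BGR2HSV)
    m=((v[...,1]<60)&(v[...,2]>100)).astype(np.uint8)
    N,l,st,ce=cv2.connectedComponentsWithStats(m)
    for i in range(1,N):
        if st[i,4]>5: print(n,'light blob',st[i,:4]+[x,y,0,0],st[i,4],ce[i]+[x,y])
E
```

```text
top -0.044 0 [ 60.3 255.1]
top -0.044 0.02 [ 57.3 255.5]
top -0.044 0.04 [ 54.2 255.9]
top 0 0 [ 71.8 259.8]
top 0 0.02 [ 68.9 260.3]
top 0 0.04 [ 66.  260.8]
top 0.044 0 [ 83.3 264.6]
top 0.044 0.02 [ 80.6 265.1]
top 0.044 0.04 [ 77.8 265.7]
side -0.044 0 [ 56.6 103.8]
side -0.044 0.02 [54.6 98.7]
side -0.044 0.04 [52.6 93.5]
side 0 0 [ 58.1 111.2]
side 0 0.02 [ 56.  106.1]
side 0 0.04 [ 53.9 100.9]
side 0.044 0 [ 59.5 119. ]
side 0.044 0.02 [ 57.4 113.8]
side 0.044 0.04 [ 55.3 108.6]
top light blob [ 29 247  12   6] 49 [ 33.67346939 249.67346939]
top light blob [ 49 250   6   3] 7 [ 51.28571429 251.        ]
top light blob [ 45 253   6   4] 13 [ 47.53846154 254.07692308]
top light blob [ 56 253  14   7] 23 [ 62.69565217 256.08695652]
top light blob [ 52 257   5   4] 12 [ 54.16666667 258.58333333]
side light blob [25 75 11 17] 122 [29.05737705 83.19672131]
side light blob [34 75  5  5] 17 [35.82352941 77.        ]
side light blob [49 75 10 10] 35 [54.88571429 78.28571429]
side light blob [60 75  4  2] 6 [61.16666667 75.33333333]
side light blob [46 81  6  5] 21 [48.80952381 83.        ]
side light blob [35 92 29 23] 317 [ 50.84542587 100.83596215]
```

Request:
play_rows --rows '[[[1,0,0,0.0005,0],[1,0,0,0.001,0],[1,0,0,0.0015,0],[1,0,0,0.002,0],[1,0,0,0.0025,0],[1,0,0,0.003,0],[1,0,0,0.003,0],[1,0,0,0.003,0]]]'

```text
time_s: 4.92
tcp_pos: [0.5207, -0.025, 0.0324]
eef_rot: [180.0, -0.0, -111.8]
contact_force: [0.6, -0.4, 0.5]
gripper_width: 0.0003
gripper_force: 0.0
```

Request:
play_rows --rows '[[[1,0,0,0.001,0],[1,0,0,0.002,0],[1,0,0,0.003,0],[1,0,0,0.004,0],[1,0,0,0.005,0],[1,0,0,0.006,0],[1,0,0,0.006,0],[1,0,0,0.006,0]]]'

```text
time_s: 5.58
tcp_pos: [0.5207, -0.025, 0.0294]
eef_rot: [180.0, -0.0, -111.8]
contact_force: [0.0, 0.1, 0.4]
gripper_width: 0.0002
gripper_force: 0.0
```

```bash
python3 - <<'E'
from m import *
s=r.get_state(); print({k:np.round(s[k],4).tolist() for k in('time_s','tcp_pos','contact_force','moment','joints')})
im=r.capture('side'); cv2.imwrite('pics/s3.png',im[:,:,::-1])
# light-grey finger pixels near the tool, extent; walnut strip
x,y,w,h=245,185,45,50
v=cv2.cvtColor(im,cv2.COLOR_RGB2HSV)[y:y+h,x:x+w]
for rr in range(8,40,2): print(y+rr,' '.join(f"{a[1]//10:2d}/{a[2]//10:2d}" for a in v[rr,5:32:2]))
for z in(.028,.045,.055): print(z,proj('side',(.5207,-.025,z)).round(1))
E
```

```text
{'time_s': 5.5833, 'tcp_pos': [0.5207, -0.025, 0.0294], 'contact_force': [0.027, 0.0633, 0.4024], 'moment': [0.0443, -0.153, -0.0184], 'joints': [18.8381, 16.6171, -30.9588, 0.0001, -42.4292, -40.6341]}
193 12/12 11/12 14/14 15/16 13/15 12/13 11/11  9/11 10/12 11/11 10/10  9/10  9/10 10/10
195 14/16 10/14 12/11 11/11 10/11 10/11 10/11  9/11  8/13 11/12 11/10 11/10 11/10 10/13
197  9/16  6/18  9/15 12/11 10/11 10/11 10/11 10/11  6/16 10/13 11/13 11/19 10/24  7/25
199  3/15  5/15 11/15 12/12 11/11 11/11 11/11 10/12  4/18  6/20  5/25  3/25  3/25  3/25
201 12/17 14/14 15/18 12/12  8/12  7/15  7/13  7/14  3/20  5/23  3/25  3/25  3/25  3/25
203  9/25 15/13 15/18  9/17  4/19  4/20  7/15  8/13  4/20  5/24  3/25  3/25  3/25  3/25
205  4/25 13/18 15/15 10/18  4/19  4/20  7/15  8/14  3/20  5/24  3/25  4/25  3/25  2/25
207  2/25  9/25 15/14 14/18  6/19  3/21  5/17  9/13  5/18  9/21  4/25  3/25  3/25  2/25
209  2/25  4/25 13/18 15/15  9/18  5/18  9/15 14/13 14/14 14/14  9/25  2/25  3/25  3/25
211  3/25  3/25  9/25 15/14 15/17 14/15 15/14 15/14 14/13 15/13 13/19  4/25  2/25  3/25
213  3/25  3/25  5/25 13/18 15/15 15/15 14/13 15/14 14/14 14/14 15/13 11/24  3/25  2/25
215  3/25  3/25  3/25 10/24 15/13 15/16 15/14 15/14 15/14 15/13 14/14 14/16  6/25  2/25
217  3/25  3/25  3/25  5/25 13/17 15/15 15/14 14/13 15/14 15/13 14/14 15/13 11/23  3/25
219  2/25  3/25  3/25  3/25 10/24 15/14 15/16 15/14 15/14 14/14 14/14 14/13 14/16  6/25
221  2/25  2/25  3/25  3/25  5/25 13/18 15/13 15/13 14/14 15/14 15/13 15/14 15/13 12/22
223  4/25  2/25  2/25  3/25  3/25  9/25 14/13 14/14 15/14 15/14 15/14 14/14 15/16 14/15
0.028 [262.2 212.7]
0.045 [262.1 209. ]
0.055 [262.1 206.8]
```

Request:
play_rows --rows '[[[1,0,0,0.001,0],[1,0,0,0.002,0],[1,0,0,0.003,0],[1,0,0,0.004,0],[1,0,0,0.005,0],[1,0,0,0.005,0],[1,0,0,0.005,0],[1,0,0,0.005,0]]]'

```text
time_s: 6.3
tcp_pos: [0.5208, -0.025, 0.027]
eef_rot: [-180.0, 0.0, -111.8]
contact_force: [-0.1, 0.4, 0.2]
gripper_width: 0.0006
gripper_force: 0.0
```

Request:
play_rows --rows '[[[1,0,0,0.001,0],[1,0,0,0.002,0],[1,0,0,0.003,0],[1,0,0,0.004,0],[1,0,0,0.005,0],[1,0,0,0.006,0],[1,0,0,0.006,0],[1,0,0,0.006,0]]]'

```text
time_s: 6.97
tcp_pos: [0.5209, -0.025, 0.0265]
eef_rot: [-179.9, 0.0, -111.7]
contact_force: [-10.5, 3.6, 28.9]
gripper_width: 0.0003
gripper_force: 14.6
```

```bash
python3 - <<'E'
from m import *
s=r.get_state(); print({k:np.round(s[k],4).tolist() for k in('time_s','tcp_pos','contact_force')})
o=cv2.imread('pics/s3.png')[:,:,::-1].astype(int); z0=cv2.imread('pics/side0.png')[:,:,::-1].astype(int)
im=r.capture('side').astype(int); cv2.imwrite('pics/s4.png',im[:,:,::-1])
for nm,a in(('t5.58',o),('now',im)):
    v=cv2.cvtColor(a.astype(np.uint8),cv2.COLOR_RGB2HSV)
    print(nm,[(c,[int(k) for k in np.round(v[202:214,c,1].astype(int)/10)]) for c in(257,259,261,263,265)])
# did the moulding move? compare its far part with first picture
print(abs(im-z0)[225:250,262:292].mean(), abs(im-z0)[176:186,236:256].mean())
E
```

```text
{'time_s': 6.9667, 'tcp_pos': [0.5209, -0.025, 0.0265], 'contact_force': [-10.5037, 3.5639, 28.9172]}
t5.58 [(257, [7, 6, 6, 7, 9, 11, 12, 14, 15, 15, 16, 15]), (259, [5, 4, 4, 4, 4, 4, 4, 6, 11, 15, 16, 15]), (261, [4, 4, 5, 4, 4, 4, 4, 7, 12, 15, 15, 15]), (263, [10, 10, 11, 11, 9, 8, 10, 12, 14, 15, 15, 15]), (265, [5, 5, 5, 5, 5, 6, 10, 14, 15, 15, 15, 15])]
now [(257, [9, 6, 6, 6, 7, 9, 11, 12, 14, 15, 16, 16]), (259, [7, 4, 4, 4, 4, 4, 4, 5, 8, 13, 16, 16]), (261, [6, 5, 5, 5, 5, 4, 4, 5, 9, 14, 15, 15]), (263, [9, 10, 10, 11, 10, 8, 9, 10, 13, 15, 15, 15]), (265, [5, 5, 5, 5, 5, 6, 9, 13, 16, 15, 15, 15])]
20.456 28.583333333333332[ WARN:0@2.215] global loadsave.cpp:1063 imwrite_ Unsupported depth image for selected encoder is fallbacked to CV_8U.
```

Contact comes at a reported z of about 0.0268, when the tips stand on the moulding's beads at about 0.055 to 0.057. The arm gives about 12 N/mm there. So the real tips are about 29 mm higher than reported, which agrees with the camera. I'll lift, open, and re-grasp lower with that correction.

Request:
play_rows --rows '[[[1,0,0,-0.02,0],[0,0,0,-0.04,0],[0,0,0,-0.04,0],[0,0,0,-0.04,0],[0,0,0,-0.04,0],[0,0,0,-0.04,0],[0,0,0,-0.04,0],[0,0,0,-0.04,0]]]'

```text
time_s: 7.68
tcp_pos: [0.5204, -0.0251, 0.0435]
eef_rot: [180.0, -0.0, -111.8]
contact_force: [0.0, 0.4, 0.3]
gripper_width: 0.0417
gripper_force: 0.0
```

Request:
play_rows --rows '[[[0,0,0,0,0],[0,0,0,0,0],[0,0,0,0,0],[0,0,0,0,0],[0,0,0,0,0],[0,0,0,0,0],[0,0,0,0,0],[0,0,0,0,0]]]'

```text
time_s: 8.35
tcp_pos: [0.5207, -0.025, 0.044]
eef_rot: [-180.0, -0.0, -111.8]
contact_force: [-0.4, -0.1, 0.5]
gripper_width: 0.0869
gripper_force: 0.0
```

```bash
python3 - <<'E'
from m import *
s=r.get_state(); print({k:np.round(s[k],4).tolist() for k in('time_s','tcp_pos','contact_force','gripper_width')})
im=r.capture('side'); cv2.imwrite('pics/s5.png',im[:,:,::-1])
p=s['tcp_pos'];a=np.radians(-111.8);Y=np.array([np.sin(a),-np.cos(a),0])
v=cv2.cvtColor(im,cv2.COLOR_RGB2HSV)
for sg in(-1,1):
    for z in(0,.029): print(sg,z,proj('side',p+Y*sg*(s['gripper_width']/2+.008)+[0,0,z]).round(1))
m=((v[...,1]<85)&(v[...,2]>90)&(v[...,2]<225)).astype(np.uint8)[170:225,225:300]
N,l,st,ce=cv2.connectedComponentsWithStats(m)
for i in range(1,N):
    if st[i,4]>8: print(st[i]+[225,170,0,0,0])
E
```

```text
{'time_s': 8.35, 'tcp_pos': [0.5207, -0.025, 0.044], 'contact_force': [-0.4374, -0.1055, 0.5095], 'gripper_width': 0.0869}
-1 0 [277.8 204.6]
-1 0.029 [278.  198.2]
1 0 [246.2 213.9]
1 0.029 [245.9 207.5]
[242 170   5   3  11]
[227 170  71  30 875]
[251 192  13   4  21]
[235 197   6   7  25]
[243 201   6   8  38]
```

The open finger's tip is at row 208, as predicted with the +29 mm offset. I'll descend and close.

Request:
play_rows --rows '[[[0,0,0,0.02,0],[0,0,0,0.04,0],[0,0,0,0.06,0],[0,0,0,0.074,0],[0.5,0,0,0.074,0],[1,0,0,0.074,0],[1,0,0,0.074,0],[1,0,0,0.074,0]]]' --squeeze 20

```text
time_s: 9.07
tcp_pos: [0.5211, -0.0249, 0.0073]
eef_rot: [-180.0, 0.0, -111.8]
contact_force: [0.3, -0.1, -0.2]
gripper_width: 0.0665
gripper_force: 0.0
```

Request:
play_rows --rows '[[[1,0,0,0,0],[1,0,0,0,0],[1,0,0,0,0],[1,0,0,0,0],[1,0,0,0,0],[1,0,0,0,0],[1,0,0,0,0],[1,0,0,0,0]]]'

```text
time_s: 9.73
tcp_pos: [0.521, -0.025, 0.0072]
eef_rot: [-180.0, 0.0, -111.8]
contact_force: [0.4, 0.0, 4.0]
gripper_width: 0.0399
gripper_force: 20.0
```

The moulding is gripped with an opening of 39.9 mm at 20 N. I'll lift it about 1.5 mm and carry it towards the pin, staying 5 mm short.

Request:
play_rows --rows '[[[1,0,0,-0.003,0],[1,-0.01,-0.01,-0.003,0],[1,-0.03,-0.02,-0.003,0],[1,-0.05,-0.021,-0.003,0],[1,-0.07,-0.021,-0.003,0],[1,-0.09,-0.021,-0.003,0],[1,-0.1,-0.021,-0.003,0],[1,-0.1,-0.021,-0.003,0]]]'

```text
time_s: 10.4
tcp_pos: [0.5496, 0.019, 0.0083]
eef_rot: [-180.0, 0.0, -111.7]
contact_force: [-0.3, -0.2, -4.0]
gripper_width: 0.0398
gripper_force: 20.0
```

```bash
python3 - <<'E'
from m import *
s=r.get_state(); print({k:np.round(s[k],4).tolist() for k in('time_s','tcp_pos','eef_rot','contact_force','moment','gripper_width')})
a=r.capture('side'); b=r.capture('top'); cv2.imwrite('pics/s6.png',a[:,:,::-1]);cv2.imwrite('pics/t6.png',b[:,:,::-1])
a=a[140:260,210:330];A=cv2.resize(a,None,fx=5,fy=5,interpolation=cv2.INTER_CUBIC)
cv2.imwrite('pics/g6.png',A[:,:,::-1])
E
```

```text
{'time_s': 10.4, 'tcp_pos': [0.5496, 0.019, 0.0083], 'eef_rot': [-179.994, 0.0039, -111.7036], 'contact_force': [-0.2851, -0.1799, -3.9799], 'moment': [0.0877, -0.0918, 0.0497], 'gripper_width': 0.0398}
```

View pics/g6.png

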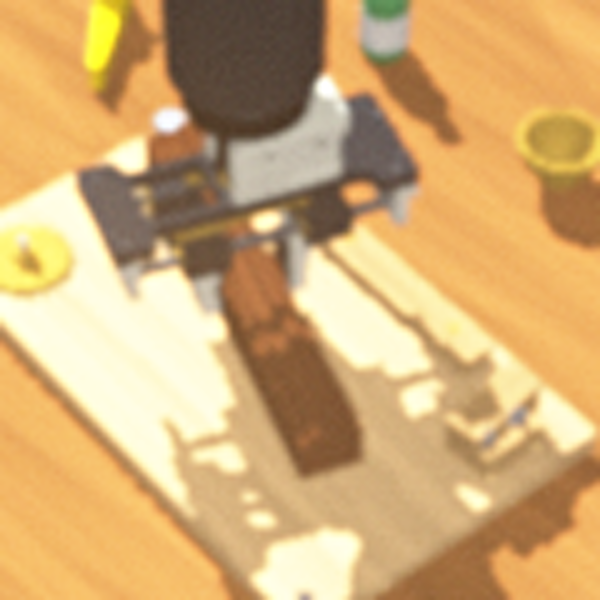

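The view shows the moulding following in the grip, with its butt end just short of the pin top at (168,120). I'll approach slowly along its axis.

Request:
play_rows --rows '[[[1,-0.001,0,0,0],[1,-0.002,0,0,0],[1,-0.003,0,0,0],[1,-0.004,0,0,0],[1,-0.005,0,0,0],[1,-0.006,0,0,0],[1,-0.006,0,0,0],[1,-0.006,0,0,0]]]'

```text
time_s: 11.17
tcp_pos: [0.5502, 0.0203, 0.0085]
eef_rot: [-180.0, 0.0, -111.8]
contact_force: [0.2, -0.4, -4.2]
gripper_width: 0.0399
gripper_force: 20.0
```

Request:
play_rows --rows '[[[1,-0.0005,0,0,0],[1,-0.001,0,0,0],[1,-0.0015,0,0,0],[1,-0.002,0,0,0],[1,-0.002,0,0,0],[1,-0.002,0,0,0],[1,-0.002,0,0,0],[1,-0.002,0,0,0]]]'

```text
time_s: 11.83
tcp_pos: [0.5505, 0.0212, 0.0084]
eef_rot: [180.0, -0.0, -111.8]
contact_force: [-0.6, 1.1, -4.7]
gripper_width: 0.0399
gripper_force: 20.0
```

Request:
play_rows --rows '[[[1,-0.0005,0,0,0],[1,-0.001,0,0,0],[1,-0.0015,0,0,0],[1,-0.002,0,0,0],[1,-0.0025,0,0,0],[1,-0.003,0,0,0],[1,-0.003,0,0,0],[1,-0.003,0,0,0]]]'

```text
time_s: 12.5
tcp_pos: [0.5511, 0.0226, 0.0085]
eef_rot: [180.0, -0.0, -111.8]
contact_force: [0.3, 0.2, -4.1]
gripper_width: 0.0398
gripper_force: 20.0
```

Request:
play_rows --rows '[[[1,-0.0005,0,0,0],[1,-0.001,0,0,0],[1,-0.0015,0,0,0],[1,-0.002,0,0,0],[1,-0.002,0,0,0],[1,-0.002,0,0,0],[1,-0.002,0,0,0],[1,-0.002,0,0,0]]]'

```text
time_s: 13.17
tcp_pos: [0.5509, 0.023, 0.0083]
eef_rot: [180.0, -0.1, -111.8]
contact_force: [-1.4, -5.9, -2.8]
gripper_width: 0.0403
gripper_force: 20.0
```

Contact with the pin is at 6 N, and the position agrees with the measurement to within 1 mm. I'll now swing the moulding about the pin axis in 4.3° steps, keeping this bearing.

Request:
play_rows --rows '[[[1,0,-0.0037,0,-0.0083],[1,0,-0.0075,0,-0.0167],[1,-0.0001,-0.0112,0,-0.025],[1,-0.0002,-0.0149,0,-0.0333],[1,-0.0003,-0.0187,0,-0.0417],[1,-0.0005,-0.0224,0,-0.05],[1,-0.0005,-0.0224,0,-0.05],[1,-0.0005,-0.0224,0,-0.05]]]'

```text
time_s: 13.83
tcp_pos: [0.5612, 0.019, 0.0082]
eef_rot: [179.9, -0.1, -107.5]
contact_force: [-2.6, -5.5, -2.7]
gripper_width: 0.0397
gripper_force: 20.0
```

Still bearing on the pin at about 6 N, so I'll continue.

Request:
play_rows --rows '[[[1,0,-0.0037,0,-0.0083],[1,0,-0.0075,0,-0.0167],[1,-0.0001,-0.0112,0,-0.025],[1,-0.0002,-0.0149,0,-0.0333],[1,-0.0003,-0.0187,0,-0.0417],[1,-0.0005,-0.0224,0,-0.05],[1,-0.0005,-0.0224,0,-0.05],[1,-0.0005,-0.0224,0,-0.05]]]'

```text
time_s: 14.5
tcp_pos: [0.5716, 0.0157, 0.0081]
eef_rot: [179.9, -0.1, -103.2]
contact_force: [-2.6, -5.7, -2.2]
gripper_width: 0.0403
gripper_force: 20.0
```

Request:
play_rows --rows '[[[1,0,-0.0037,0,-0.0083],[1,0,-0.0075,0,-0.0167],[1,-0.0001,-0.0112,0,-0.025],[1,-0.0002,-0.0149,0,-0.0333],[1,-0.0003,-0.0187,0,-0.0417],[1,-0.0005,-0.0224,0,-0.05],[1,-0.0005,-0.0224,0,-0.05],[1,-0.0005,-0.0224,0,-0.05]]]'

```text
time_s: 15.17
tcp_pos: [0.5823, 0.0133, 0.008]
eef_rot: [179.9, -0.1, -98.9]
contact_force: [-3.5, -6.0, -1.8]
gripper_width: 0.0399
gripper_force: 20.0
```

Request:
play_rows --rows '[[[1,0,-0.003,0,-0.0064],[1,0,-0.006,0,-0.0128],[1,-0.0001,-0.009,0,-0.0192],[1,-0.0002,-0.0115,0,-0.0256],[1,-0.0003,-0.0143,0,-0.032],[1,-0.0004,-0.0172,0,-0.0384],[1,-0.0004,-0.0172,0,-0.0384],[1,-0.0004,-0.0172,0,-0.0384]]]'

```text
time_s: 15.83
tcp_pos: [0.5905, 0.0119, 0.0079]
eef_rot: [179.8, -0.1, -95.6]
contact_force: [-3.7, -5.9, -2.1]
gripper_width: 0.04
gripper_force: 20.0
```

Request:
play_rows --rows '[[[1,0,-0.001,0,-0.002],[1,0,-0.002,0,-0.004],[1,0,-0.003,0,-0.006],[1,0,-0.004,0,-0.008],[1,0,-0.0045,0,-0.01],[1,-0.0001,-0.0052,0,-0.0116],[1,-0.0001,-0.0052,0,-0.0116],[1,-0.0001,-0.0052,0,-0.0116]]]'

```text
time_s: 16.5
tcp_pos: [0.5931, 0.0116, 0.008]
eef_rot: [179.8, -0.1, -94.6]
contact_force: [-3.2, -7.1, -1.9]
gripper_width: 0.0397
gripper_force: 20.0
```

Request:
play_rows --rows '[[[1,0,-0.0005,0,0],[1,0,-0.001,0,0],[1,0,-0.0015,0,0],[1,0,-0.002,0,0],[1,0,-0.002,0,0],[1,0,-0.002,0,0],[1,0,-0.002,0,0],[1,0,-0.002,0,0]]]'

```text
time_s: 17.17
tcp_pos: [0.5938, 0.0116, 0.0078]
eef_rot: [179.8, -0.1, -94.5]
contact_force: [-3.8, -6.3, -2.6]
gripper_width: 0.0398
gripper_force: 20.0
```

Request:
play_rows --rows '[[[1,0,-0.0005,0,0],[1,0,-0.001,0,0],[1,0,-0.0015,0,0],[1,0,-0.002,0,0],[1,0,-0.002,0,0],[1,0,-0.002,0,0],[1,0,-0.002,0,0],[1,0,-0.002,0,0]]]'

```text
time_s: 17.83
tcp_pos: [0.5947, 0.0115, 0.0077]
eef_rot: [179.8, -0.1, -94.5]
contact_force: [-4.7, -6.2, -3.2]
gripper_width: 0.0401
gripper_force: 20.0
```

Request:
play_rows --rows '[[[1,0,-0.0005,0,0],[1,0,-0.001,0,0],[1,0,-0.0015,0,0],[1,0,-0.002,0,0],[1,0,-0.002,0,0],[1,0,-0.002,0,0],[1,0,-0.002,0,0],[1,0,-0.002,0,0]]]'

```text
time_s: 18.5
tcp_pos: [0.5956, 0.0115, 0.0077]
eef_rot: [179.8, -0.1, -94.5]
contact_force: [-4.2, -6.1, -2.7]
gripper_width: 0.0404
gripper_force: 20.0
```

```bash
python3 -c "
from h import *
s=r.get_state(); print({k:np.round(s[k],4).tolist() for k in('time_s','tcp_pos','eef_rot','contact_force','moment')})"
```

```text
{'time_s': 18.5, 'tcp_pos': [0.5956, 0.0115, 0.0077], 'eef_rot': [179.7697, -0.1165, -94.5463], 'contact_force': [-4.1573, -6.1084, -2.6999], 'moment': [-2.0505, 1.5704, 0.5036]}
```

Request:
play_rows --rows '[[[1,0,-0.0005,0,0],[1,0,-0.001,0,0],[1,0,-0.0015,0,0],[1,0,-0.002,0,0],[1,0,-0.002,0,0],[1,0,-0.002,0,0],[1,0,-0.002,0,0],[1,0,-0.002,0,0]]]'

```text
time_s: 19.17
tcp_pos: [0.5966, 0.0114, 0.0076]
eef_rot: [179.8, -0.1, -94.5]
contact_force: [-4.0, -6.2, -3.2]
gripper_width: 0.0398
gripper_force: 20.0
```

Request:
play_rows --rows '[[[1,0,-0.0005,0,0],[1,0,-0.001,0,0],[1,0,-0.0015,0,0],[1,0,-0.002,0,0],[1,0,-0.002,0,0],[1,0,-0.002,0,0],[1,0,-0.002,0,0],[1,0,-0.002,0,0]]]'

```text
time_s: 19.83
tcp_pos: [0.5976, 0.0113, 0.0076]
eef_rot: [179.8, -0.1, -94.5]
contact_force: [-4.5, -6.3, -3.7]
gripper_width: 0.0401
gripper_force: 20.0
```

```bash
python3 -c "
from h import *
s=r.get_state(); print({k:np.round(s[k],4).tolist() for k in('time_s','tcp_pos','eef_rot','contact_force','moment')})"
```

```text
{'time_s': 19.8333, 'tcp_pos': [0.5976, 0.0113, 0.0076], 'eef_rot': [179.7629, -0.1179, -94.5471], 'contact_force': [-4.5425, -6.2609, -3.7305], 'moment': [-2.0122, 1.5857, 0.5693]}
```

Request:
play_rows --rows '[[[1,0,-0.0005,0,0],[1,0,-0.001,0,0],[1,0,-0.0015,0,0],[1,0,-0.002,0,0],[1,0,-0.002,0,0],[1,0,-0.002,0,0],[1,0,-0.002,0,0],[1,0,-0.002,0,0]]]'

```text
time_s: 20.5
tcp_pos: [0.5984, 0.0112, 0.0075]
eef_rot: [179.7, -0.1, -94.5]
contact_force: [-5.7, -4.7, -3.2]
gripper_width: 0.0398
gripper_force: 20.0
```

Request:
play_rows --rows '[[[1,0,-0.0003,0,0],[1,0,-0.0006,0,0],[1,0,-0.001,0,0],[1,0,-0.001,0,0],[1,0,-0.001,0,0],[1,0,-0.001,0,0],[1,0,-0.001,0,0],[1,0,-0.001,0,0]]]'

```text
time_s: 21.17
tcp_pos: [0.5985, 0.0112, 0.0075]
eef_rot: [179.7, -0.1, -94.6]
contact_force: [-6.6, -5.2, -2.5]
gripper_width: 0.04
gripper_force: 20.0
```

```bash
python3 -c "
from h import *
s=r.get_state(); print({k:np.round(s[k],4).tolist() for k in('time_s','tcp_pos','eef_rot','contact_force','moment')})"
```

```text
{'time_s': 21.1667, 'tcp_pos': [0.5985, 0.0112, 0.0075], 'eef_rot': [179.7076, -0.1224, -94.5562], 'contact_force': [-6.6136, -5.2457, -2.5066], 'moment': [-1.6331, 2.198, 0.4779]}
```

Fence contact has started at TCP x of about 0.5983: the force has shifted to -x and the motion has stalled. I'll press slightly more, set the moulding down, then open.

Request:
play_rows --rows '[[[1,0,-0.0005,0.0005,0],[1,0,-0.001,0.001,0],[1,0,-0.001,0.0015,0],[1,0,-0.001,0.002,0],[1,0,-0.001,0.0025,0],[1,0,-0.001,0.003,0],[1,0,-0.001,0.003,0],[1,0,-0.001,0.003,0]]]'

```text
time_s: 21.83
tcp_pos: [0.5985, 0.0112, 0.0073]
eef_rot: [179.7, -0.1, -94.6]
contact_force: [-13.2, -3.6, 11.3]
gripper_width: 0.04
gripper_force: 20.0
```

```bash
python3 -c "
from h import *
s=r.get_state(); print({k:np.round(s[k],4).tolist() for k in('time_s','tcp_pos','eef_rot','contact_force','moment')})"
```

```text
{'time_s': 21.8333, 'tcp_pos': [0.5985, 0.0112, 0.0073], 'eef_rot': [179.6982, -0.1261, -94.5501], 'contact_force': [-13.2267, -3.6452, 11.2916], 'moment': [-1.1131, 4.5167, 0.4147]}
```

Request:
play_rows --rows '[[[0.43,0,0,0,0],[0.43,0,0,-0.002,0],[0.43,0,0,-0.002,0],[0.43,0,0,-0.002,0],[0.43,0,-0.002,-0.002,0],[0.43,0,-0.004,-0.002,0],[0.43,0,-0.006,-0.002,0],[0.43,0,-0.006,-0.002,0]]]'

```text
time_s: 22.5
tcp_pos: [0.6036, 0.0122, 0.0077]
eef_rot: [179.9, -0.0, -94.6]
contact_force: [-5.8, 2.6, 4.9]
gripper_width: 0.0499
gripper_force: 2.6
```

Request:
play_rows --rows '[[[0.43,0,-0.0005,0,0],[0.43,0,-0.001,0,0],[0.43,0,-0.001,0,0],[0.43,0,-0.001,0,0],[0.43,0,-0.001,0,0],[0.43,0,-0.001,0,0],[0.43,0,-0.001,0,0],[0.43,0,-0.001,0,0]]]'

```text
time_s: 23.17
tcp_pos: [0.6036, 0.0121, 0.0077]
eef_rot: [179.8, -0.0, -94.6]
contact_force: [-6.7, 2.4, 4.8]
gripper_width: 0.0503
gripper_force: 3.4
```

Request:
play_rows --rows '[[[0.43,-0.0005,0,0,0],[0.43,-0.001,0,0,0],[0.43,-0.0015,0,0,0],[0.43,-0.002,0,0,0],[0.43,-0.002,0,0,0],[0.43,-0.002,0,0,0],[0.43,-0.002,0,0,0],[0.43,-0.002,0,0,0]]]'

```text
time_s: 23.83
tcp_pos: [0.6037, 0.0123, 0.0076]
eef_rot: [179.8, -0.1, -94.6]
contact_force: [-5.7, -1.3, 4.1]
gripper_width: 0.0501
gripper_force: 2.6
```

```bash
python3 -c "
from h import *
s=r.get_state(); print({k:np.round(s[k],4).tolist() for k in('time_s','tcp_pos','eef_rot','contact_force','moment')})"
```

```text
{'time_s': 23.8333, 'tcp_pos': [0.6037, 0.0123, 0.0076], 'eef_rot': [179.8205, -0.072, -94.6191], 'contact_force': [-5.7218, -1.2502, 4.0822], 'moment': [-0.3836, 1.9354, 0.0537]}
```

The moulding is seated: held against the fence with about 6 N and bearing on the pin. I'll release, lift, and measure the wedge from the first pictures.

Request:
play_rows --rows '[[[0.3,0,0.008,0,0],[0.3,0,0.008,0,0],[0.3,0,0.008,0,0],[0.3,0,0.008,-0.03,0],[0.2,0,0.008,-0.08,0],[0,0,0.008,-0.14,0],[0,0,0.008,-0.18,0],[0,0,0.008,-0.18,0]]]'

```text
time_s: 24.5
tcp_pos: [0.6049, 0.0141, 0.1031]
eef_rot: [-179.5, 0.1, -94.5]
contact_force: [0.6, 0.4, -0.3]
gripper_width: 0.0825
gripper_force: 0.0
```

```bash
python3 - <<'E'
from m import *
s=r.get_state(); print({k:np.round(s[k],4).tolist() for k in('time_s','tcp_pos','eef_rot','contact_force','joints')})
for n,(x,y,w,h) in(('top',(158,164,18,36)),('side',(174,140,34,28))):
    im=cv2.imread(f'pics/{n}0.png')[y:y+h,x:x+w];S=6
    v=cv2.cvtColor(cv2.resize(im,None,fx=S,fy=S,interpolation=cv2.INTER_CUBIC),cv2.COLOR_BGR2HSV)
    m=((v[...,1]<122)&(v[...,2]>125)).astype(np.uint8)*255
    m=cv2.morphologyEx(m,cv2.MORPH_OPEN,np.ones((5,5)))
    c=max(cv2.findContours(m,0,1)[0],key=cv2.contourArea)[:,0]
    print(n,'hull',full(cv2.approxPolyDP(cv2.convexHull(c),3,True)[:,0].astype(float),(x,y),S).round(1).tolist())
    if n=='top':
        for k in range(0,m.shape[0],12):
            q=np.where(m[k])[0]
            if len(q)>3:
                L=full(np.array([q[0]-.5,k]),(x,y),S);R=full(np.array([q[-1]+.5,k]),(x,y),S)
                print(L.round(1),R.round(1),onz(n,L,.022)[:2].round(4),onz(n,R,.022)[:2].round(4))
for d in((.507,.356,.04),(.59,.358,.022)):print(proj('top',d),proj('side',d))
E
```

```text
{'time_s': 24.5, 'tcp_pos': [0.6049, 0.0141, 0.1031], 'eef_rot': [-179.53, 0.1256, -94.544], 'contact_force': [0.6162, 0.4054, -0.2562], 'joints': [19.8695, 18.2775, -16.3688, 0.0977, -54.8738, -24.4699]}
top hull [[167.1, 169.6], [168.9, 171.2], [169.9, 186.2], [168.6, 194.4], [163.8, 194.6], [162.6, 192.8], [165.1, 171.6], [165.8, 169.9]]
[166.  169.6] [167.2 169.6] [0.5882 0.3637] [0.5883 0.359 ]
[165.  171.6] [169.  171.6] [0.5799 0.3673] [0.5803 0.3511]
[165.2 173.6] [168.8 173.6] [0.5717 0.3663] [0.5721 0.3514]
[164.7 175.6] [169.  175.6] [0.5635 0.3679] [0.5639 0.3503]
[164.7 177.6] [169.3 177.6] [0.5553 0.3675] [0.5557 0.3486]
[164.2 179.6] [169.5 179.6] [0.5471 0.3691] [0.5476 0.3475]
[164.2 181.6] [169.7 181.6] [0.5389 0.3687] [0.5395 0.3465]
[164.  183.6] [169.8 183.6] [0.5308 0.369 ] [0.5313 0.3454]
[164.  185.6] [170.  185.6] [0.5226 0.3686] [0.5232 0.3443]
[163.  187.6] [169.5 187.6] [0.5144 0.3722] [0.515 0.346]
[162.7 189.6] [168.8 189.6] [0.5062 0.3732] [0.5069 0.3483]
[162.5 191.6] [168.7 191.6] [0.4981 0.3734] [0.4987 0.3486]
[163.  193.6] [168.7 193.6] [0.4901 0.371 ] [0.4906 0.3482]
side hull [[201.8, 144.2], [200.4, 146.8], [189.4, 154.8], [178.9, 154.8], [179.1, 151.4], [182.6, 149.4], [200.2, 144.1]]
[165.86301676 189.03488463] [183.85404449 151.68667485]
[167.42089221 169.16910201] [203.0722526  144.54919992]
```

From the first pictures the wedge's heel is at about (0.504, 0.357), with yaw about -2°. I'll move over there and turn the tool.

Request:
play_rows --rows '[[[0,-0.485,0.209,0,-0.55],[0,-0.485,0.209,0,-0.55],[0,-0.485,0.209,0,-0.55],[0,-0.485,0.209,0,-0.55],[0,-0.485,0.209,0,-0.55],[0,-0.485,0.209,0,-0.55],[0,-0.485,0.209,0,-0.55],[0,-0.485,0.209,0,-0.55]]]'

```text
time_s: 25.17
tcp_pos: [0.516, 0.2672, 0.0979]
eef_rot: [-179.9, 0.0, -46.8]
contact_force: [0.1, 0.1, -0.9]
gripper_width: 0.0876
gripper_force: 0.0
```

Request:
play_rows --rows '[[[0,0,0,0,-0.52],[0,0,0,0,-0.52],[0,0,0,0,-0.52],[0,0,0,0,-0.52],[0,0,0,0,-0.52],[0,0,0,0,-0.52],[0,0,0,0,-0.52],[0,0,0,0,-0.52]]]'

```text
time_s: 25.83
tcp_pos: [0.517, 0.2629, 0.0977]
eef_rot: [-180.0, -0.0, -2.7]
contact_force: [0.5, 0.3, 0.1]
gripper_width: 0.0877
gripper_force: 0.0
```

```bash
python3 - <<'E'
from m import *; from go import go
s=r.get_state(); print({k:np.round(s[k],4).tolist() for k in('time_s','tcp_pos','eef_rot','contact_force','joints')})
c=(*s['tcp_pos'],s['eef_rot'][2]); print(go(c,(.504,.357,.04,-2)))
# check the moulding: yaw and place from both views
a=r.capture('side');b=r.capture('top'); cv2.imwrite('pics/s7.png',a[:,:,::-1]);cv2.imwrite('pics/t7.png',b[:,:,::-1])
E
```

```text
{'time_s': 25.8333, 'tcp_pos': [0.517, 0.2629, 0.0977], 'eef_rot': [-179.9968, -0.002, -2.6589], 'contact_force': [0.4718, 0.2537, 0.0559], 'joints': [46.2699, 16.7187, -19.4478, -0.0008, -53.8298, 41.0716]}
[-0.0346 -0.1867  0.1155 -0.0077]
```

Request:
play_rows --rows '[[[0,-0.0346,-0.08,0,-0.0077],[0,-0.0346,-0.16,0,-0.0077],[0,-0.0346,-0.1867,0,-0.0077],[0,-0.0346,-0.1867,0.03,-0.0077],[0,-0.0346,-0.1867,0.09,-0.0077],[0,-0.0346,-0.1867,0.13,-0.0077],[0,-0.0346,-0.1867,0.15,-0.0077],[0,-0.0346,-0.1867,0.15,-0.0077]]]'

```text
time_s: 26.6
tcp_pos: [0.5027, 0.3561, 0.0204]
eef_rot: [179.8, 0.2, -2.1]
contact_force: [-0.5, 0.1, -0.6]
gripper_width: 0.0875
gripper_force: 0.0
```

```bash
python3 - <<'E'
from m import *
s=r.get_state(); print({k:np.round(s[k],4).tolist() for k in('time_s','tcp_pos','eef_rot','contact_force')})
# moulding from t7 (arm away): walnut mask
im=cv2.imread('pics/t7.png')[:,:,::-1].copy(); x,y,w,h=215,155,95,50;S=6
v=cv2.cvtColor(cv2.resize(im[y:y+h,x:x+w],None,fx=S,fy=S,interpolation=cv2.INTER_CUBIC),cv2.COLOR_RGB2HSV)
m=((v[...,2]<165)&(v[...,1]>118)).astype(np.uint8)*255
m=cv2.morphologyEx(cv2.morphologyEx(m,cv2.MORPH_CLOSE,np.ones((9,9))),cv2.MORPH_OPEN,np.ones((9,9)))
c=max(cv2.findContours(m,0,1)[0],key=cv2.contourArea); R=cv2.minAreaRect(c); q=full(cv2.boxPoints(R),(x,y),S)
P=np.array([onz('top',u,.053)[:2] for u in q]);print('moulding',P.round(4).tolist(),P.mean(0).round(4))
for k in range(4): d=P[(k+1)%4]-P[k];print(np.linalg.norm(d).round(3),np.degrees(np.arctan2(-d[0],d[1])).round(2))
# compare pictures around the wedge now
a=r.capture('side');A=cv2.resize(cv2.imread('pics/s7.png')[120:260,160:330],None,fx=2.3,fy=2.3,interpolation=cv2.INTER_CUBIC);B=cv2.resize(a[120:260,160:330][:,:,::-1],None,fx=2.3,fy=2.3,interpolation=cv2.INTER_CUBIC)
cv2.imwrite('pics/g8.png',np.hstack([A,B]))
E
```

```text
{'time_s': 26.6, 'tcp_pos': [0.5027, 0.3561, 0.0204], 'eef_rot': [179.7952, 0.1595, -2.0722], 'contact_force': [-0.5146, 0.063, -0.5725]}
moulding [[0.5868, 0.1488], [0.6256, 0.1462], [0.6046, -0.1255], [0.5659, -0.1223]] [0.5957 0.0118]
0.039 -93.72
0.273 175.57
0.039 85.21
0.272 -4.41
```

The moulding's camera yaw is -4.4° against the board's -4.6°, so it is seated. I'll descend onto the heel and grip it.

Request:
play_rows --rows '[[[0,0,0,0.02,0],[0,0,0,0.04,0],[0,0,0,0.055,0],[0,0,0,0.064,0],[0.5,0,0,0.064,0],[1,0,0,0.064,0],[1,0,0,0.064,0],[1,0,0,0.064,0]]]' --squeeze 40

```text
time_s: 27.32
tcp_pos: [0.504, 0.3578, -0.0085]
eef_rot: [-180.0, -0.0, -2.0]
contact_force: [-0.3, 0.3, 0.7]
gripper_width: 0.0671
gripper_force: 0.0
```

Request:
play_rows --rows '[[[1,0,0,0,0],[1,0,0,0,0],[1,0,0,0,0],[1,0,0,0,0],[1,0,0,0,0],[1,0,0,0,0],[1,0,0,0,0],[1,0,0,0,0]]]'

```text
time_s: 27.98
tcp_pos: [0.5037, 0.3575, -0.009]
eef_rot: [-180.0, -0.0, -2.0]
contact_force: [-0.1, 1.1, 0.1]
gripper_width: 0.0219
gripper_force: 40.0
```

The heel is gripped at 21.9 mm. I'll lift it and carry it across the board.

Request:
play_rows --rows '[[[1,0,0,-0.07,0],[1,0,0,-0.14,0],[1,-0.0214,0.1,-0.14,0],[1,-0.0214,0.18,-0.14,0],[1,-0.0214,0.26,-0.14,0],[1,-0.0214,0.34,-0.14,0],[1,-0.0214,0.4,-0.14,0],[1,-0.0214,0.4,-0.14,0]]]'

```text
time_s: 28.65
tcp_pos: [0.4839, 0.1527, 0.0607]
eef_rot: [179.9, 0.1, -2.2]
contact_force: [-0.5, 0.2, -1.2]
gripper_width: 0.0217
gripper_force: 40.0
```

Request:
play_rows --rows '[[[1,-0.005,0.08,0,0.006],[1,-0.01,0.16,0,0.012],[1,-0.015,0.24,0,0.018],[1,-0.02,0.32,0,0.024],[1,-0.02,0.4,0,0.03],[1,-0.02,0.48,0,0.03],[1,-0.02,0.54,0,0.03],[1,-0.02,0.54,0,0.03]]]'

```text
time_s: 29.32
tcp_pos: [0.4657, -0.1154, 0.0608]
eef_rot: [180.0, 0.0, -4.8]
contact_force: [0.2, 0.1, -0.6]
gripper_width: 0.0216
gripper_force: 40.0
```

```bash
python3 - <<'E'
from m import *; from go import go
s=r.get_state(); print({k:np.round(s[k],4).tolist() for k in('time_s','tcp_pos','eef_rot','contact_force','gripper_width')})
a=r.capture('side');b=r.capture('top'); print(go((.5037-.0107-.01-.0070-.0094*0,s['tcp_pos'][1],s['tcp_pos'][2],-4.6),(.4683,-.1314,.02,-4.6)))
A=cv2.resize(a[170:260,240:345],None,fx=4,fy=4,interpolation=cv2.INTER_CUBIC);B=cv2.resize(b[150:220,250:330],None,fx=4.5,fy=4.5,interpolation=cv2.INTER_CUBIC)
H=max(len(A),len(B));cv2.imwrite('pics/g9.png',np.hstack([np.pad(x,((0,H-len(x)),(0,0),(0,0))) for x in(A,B)])[:,:,::-1])
E
```

```text
{'time_s': 29.3167, 'tcp_pos': [0.4657, -0.1154, 0.0608], 'eef_rot': [179.976, 0.0489, -4.7903], 'contact_force': [0.1627, 0.0792, -0.5972], 'gripper_width': 0.0216}
[-0.0128  0.0331  0.0816  0.    ]
```

Request:
play_rows --rows '[[[1,0.0066,0.0394,0,0],[1,0.0066,0.0394,0,0],[1,0.0066,0.0394,0.02,0],[1,0.0066,0.0394,0.05,0],[1,0.0066,0.0394,0.08,0],[1,0.0066,0.0394,0.098,0],[1,0.0066,0.0394,0.098,0],[1,0.0066,0.0394,0.098,0]]]'

```text
time_s: 30.08
tcp_pos: [0.4684, -0.1308, 0.0118]
eef_rot: [180.0, 0.1, -4.5]
contact_force: [0.6, -0.1, -0.3]
gripper_width: 0.0217
gripper_force: 40.0
```

```bash
python3 - <<'E'
from m import *
s=r.get_state(); print({k:np.round(s[k],4).tolist() for k in('time_s','tcp_pos','eef_rot','contact_force','gripper_width')})
a=r.capture('side');b=r.capture('top');cv2.imwrite('pics/s9.png',a[:,:,::-1]);cv2.imwrite('pics/t9.png',b[:,:,::-1])
A=cv2.resize(a[190:265,255:340],None,fx=5,fy=5,interpolation=cv2.INTER_CUBIC);B=cv2.resize(b[150:220,270:318],None,fx=7.5,fy=7.5,interpolation=cv2.INTER_CUBIC)
H=max(len(A),len(B));P=np.hstack([np.pad(x,((0,H-len(x)),(0,0),(0,0))) for x in(A,B)])[:,:,::-1];print(P.shape);cv2.imwrite('pics/g9.png',P[:600,:800])
E
```

```text
{'time_s': 30.0833, 'tcp_pos': [0.4684, -0.1308, 0.0118], 'eef_rot': [179.9796, 0.0631, -4.4945], 'contact_force': [0.5608, -0.1184, -0.2881], 'gripper_width': 0.0217}
(525, 785, 3)
```

View pics/g9.png

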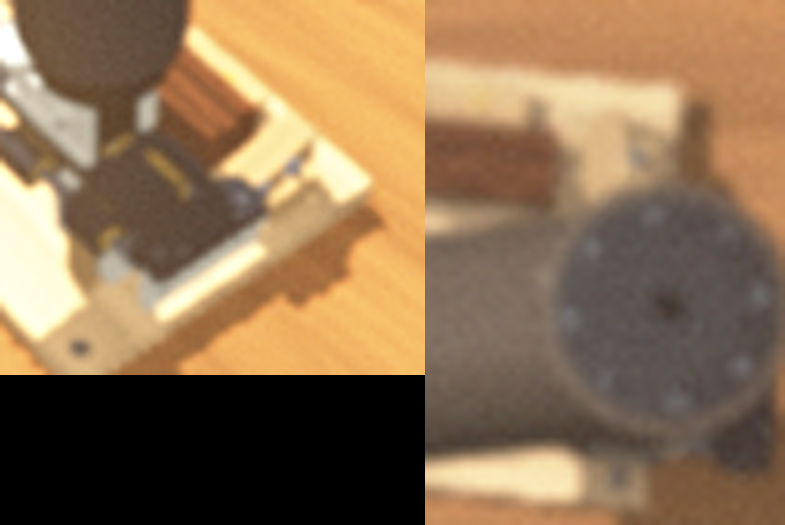

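The last picture has the wedge hidden under the hand. The walnut's end is at about (555,165) in the right half, next to the stop at (620,160), so the gap is free. I'll insert by feel.

Request:
play_rows --rows '[[[1,0.002,0,0.002,0],[1,0.005,0,0.004,0],[1,0.008,0,0.004,0],[1,0.012,0,0.004,0],[1,0.016,0,0.004,0],[1,0.02,0,0.004,0],[1,0.024,0,0.004,0],[1,0.024,0,0.004,0]]]'

```text
time_s: 30.85
tcp_pos: [0.481, -0.1324, 0.01]
eef_rot: [180.0, -0.0, -4.6]
contact_force: [0.1, -0.6, -1.5]
gripper_width: 0.0218
gripper_force: 40.0
```

Request:
play_rows --rows '[[[1,0.003,0,0,0],[1,0.006,0,0,0],[1,0.009,0,0,0],[1,0.012,0,0,0],[1,0.014,0,0,0],[1,0.016,0,0,0],[1,0.016,0,0,0],[1,0.016,0,0,0]]]'

```text
time_s: 31.52
tcp_pos: [0.4884, -0.133, 0.0099]
eef_rot: [-180.0, 0.0, -4.6]
contact_force: [0.1, 0.8, -0.8]
gripper_width: 0.0217
gripper_force: 40.0
```

The nose is now about 7 mm inside the gap with no contact. I'll feel for the moulding's end with the square face.

Request:
play_rows --rows '[[[1,0,-0.0005,0,0],[1,0,-0.001,0,0],[1,0,-0.0015,0,0],[1,0,-0.002,0,0],[1,0,-0.002,0,0],[1,0,-0.002,0,0],[1,0,-0.002,0,0],[1,0,-0.002,0,0]]]'

```text
time_s: 32.18
tcp_pos: [0.4885, -0.132, 0.01]
eef_rot: [-180.0, -0.0, -4.6]
contact_force: [0.9, 0.6, -0.4]
gripper_width: 0.0215
gripper_force: 40.0
```

Request:
play_rows --rows '[[[1,0,-0.0005,0,0],[1,0,-0.001,0,0],[1,0,-0.0015,0,0],[1,0,-0.002,0,0],[1,0,-0.002,0,0],[1,0,-0.002,0,0],[1,0,-0.002,0,0],[1,0,-0.002,0,0]]]'

```text
time_s: 32.85
tcp_pos: [0.4885, -0.131, 0.01]
eef_rot: [180.0, 0.0, -4.6]
contact_force: [0.1, 0.1, -1.2]
gripper_width: 0.0216
gripper_force: 40.0
```

Request:
play_rows --rows '[[[1,0,-0.0005,0,0],[1,0,-0.001,0,0],[1,0,-0.0015,0,0],[1,0,-0.002,0,0],[1,0,-0.002,0,0],[1,0,-0.002,0,0],[1,0,-0.002,0,0],[1,0,-0.002,0,0]]]'

```text
time_s: 33.52
tcp_pos: [0.4886, -0.13, 0.0099]
eef_rot: [-180.0, 0.0, -4.6]
contact_force: [-0.0, -0.0, -0.4]
gripper_width: 0.0215
gripper_force: 40.0
```

Request:
play_rows --rows '[[[1,0,-0.0005,0,0],[1,0,-0.001,0,0],[1,0,-0.0015,0,0],[1,0,-0.002,0,0],[1,0,-0.002,0,0],[1,0,-0.002,0,0],[1,0,-0.002,0,0],[1,0,-0.002,0,0]]]'

```text
time_s: 34.18
tcp_pos: [0.4887, -0.1291, 0.01]
eef_rot: [180.0, -0.0, -4.6]
contact_force: [0.9, -0.7, -1.1]
gripper_width: 0.0215
gripper_force: 40.0
```

Request:
play_rows --rows '[[[1,0,-0.0005,0,0],[1,0,-0.001,0,0],[1,0,-0.0015,0,0],[1,0,-0.002,0,0],[1,0,-0.002,0,0],[1,0,-0.002,0,0],[1,0,-0.002,0,0],[1,0,-0.002,0,0]]]'

```text
time_s: 34.85
tcp_pos: [0.4886, -0.1285, 0.01]
eef_rot: [180.0, 0.0, -4.6]
contact_force: [0.1, -5.8, 0.6]
gripper_width: 0.0221
gripper_force: 40.1
```

Request:
play_rows --rows '[[[1,0,-0.0005,0,0],[1,0,-0.001,0,0],[1,0,-0.0015,0,0],[1,0,-0.002,0,0],[1,0,-0.002,0,0],[1,0,-0.002,0,0],[1,0,-0.002,0,0],[1,0,-0.002,0,0]]]'

```text
time_s: 35.52
tcp_pos: [0.4885, -0.1279, 0.01]
eef_rot: [180.0, 0.0, -4.6]
contact_force: [0.4, -9.5, -0.5]
gripper_width: 0.0218
gripper_force: 40.2
```

```bash
python3 -c "
from h import *
s=r.get_state(); print({k:np.round(s[k],4).tolist() for k in('time_s','tcp_pos','eef_rot','contact_force','moment')})"
```

```text
{'time_s': 35.5167, 'tcp_pos': [0.4885, -0.1279, 0.01], 'eef_rot': [179.9531, 0.034, -4.6294], 'contact_force': [0.4056, -9.5192, -0.5029], 'moment': [-3.5012, -0.0477, -0.7418]}
```

The square face meets the moulding's end at TCP y of about -0.1287 and presses it endwise onto the pin. I'll ease off slightly and slide in.

Request:
play_rows --rows '[[[1,0,0.0014,0,0],[1,0.004,0.0014,0,0],[1,0.008,0.0014,0,0],[1,0.012,0.0014,0,0],[1,0.016,0.0014,0,0],[1,0.02,0.0014,0,0],[1,0.024,0.0014,0,0],[1,0.024,0.0014,0,0]]]'

```text
time_s: 36.18
tcp_pos: [0.4989, -0.1294, 0.0093]
eef_rot: [179.9, 0.2, -4.6]
contact_force: [-2.5, -6.7, -1.7]
gripper_width: 0.0219
gripper_force: 40.1
```

Request:
play_rows --rows '[[[1,0.002,0,0,0],[1,0.004,0,0,0],[1,0.006,0,0,0],[1,0.008,0,0,0],[1,0.01,0,0,0],[1,0.01,0,0,0],[1,0.01,0,0,0],[1,0.01,0,0,0]]]'

```text
time_s: 36.85
tcp_pos: [0.5035, -0.1298, 0.0093]
eef_rot: [179.9, 0.2, -4.6]
contact_force: [-3.6, -6.1, -1.2]
gripper_width: 0.0218
gripper_force: 40.1
```

Request:
play_rows --rows '[[[1,0.0015,0.0006,0,0],[1,0.003,0.0006,0,0],[1,0.0045,0.0006,0,0],[1,0.006,0.0006,0,0],[1,0.008,0.0006,0,0],[1,0.01,0.0006,0,0],[1,0.01,0.0006,0,0],[1,0.01,0.0006,0,0]]]'

```text
time_s: 37.52
tcp_pos: [0.5088, -0.1304, 0.0094]
eef_rot: [180.0, 0.2, -4.6]
contact_force: [-2.3, -5.9, -0.7]
gripper_width: 0.0222
gripper_force: 40.1
```

```bash
python3 -c "
from h import *
s=r.get_state(); print({k:np.round(s[k],4).tolist() for k in('time_s','tcp_pos','eef_rot','contact_force','moment')})"
```

```text
{'time_s': 37.5167, 'tcp_pos': [0.5088, -0.1304, 0.0094], 'eef_rot': [179.9549, 0.1896, -4.611], 'contact_force': [-2.2891, -5.8983, -0.7316], 'moment': [-2.2875, 0.937, -0.3367]}
```

Request:
play_rows --rows '[[[1,0.001,0.0006,0,0],[1,0.002,0.0006,0,0],[1,0.003,0.0006,0,0],[1,0.004,0.0006,0,0],[1,0.005,0.0006,0,0],[1,0.006,0.0006,0,0],[1,0.006,0.0006,0,0],[1,0.006,0.0006,0,0]]]'

```text
time_s: 38.18
tcp_pos: [0.5122, -0.1308, 0.0095]
eef_rot: [180.0, 0.1, -4.6]
contact_force: [-2.1, -4.9, -0.6]
gripper_width: 0.0215
gripper_force: 40.0
```

Request:
play_rows --rows '[[[1,0.001,0,0,0],[1,0.002,0,0,0],[1,0.003,0,0,0],[1,0.004,0,0,0],[1,0.004,0,0,0],[1,0.004,0,0,0],[1,0.004,0,0,0],[1,0.004,0,0,0]]]'

```text
time_s: 38.85
tcp_pos: [0.5142, -0.1309, 0.0095]
eef_rot: [180.0, 0.1, -4.6]
contact_force: [-3.3, -5.5, -0.7]
gripper_width: 0.0215
gripper_force: 40.0
```

Request:
play_rows --rows '[[[1,0.001,0.0003,0,0],[1,0.002,0.0003,0,0],[1,0.003,0.0003,0,0],[1,0.004,0.0003,0,0],[1,0.005,0.0003,0,0],[1,0.006,0.0003,0,0],[1,0.006,0.0003,0,0],[1,0.006,0.0003,0,0]]]'

```text
time_s: 39.52
tcp_pos: [0.5173, -0.1313, 0.0095]
eef_rot: [180.0, 0.1, -4.6]
contact_force: [-2.0, -5.4, -0.2]
gripper_width: 0.0217
gripper_force: 40.0
```

Request:
play_rows --rows '[[[1,0.001,0.0003,0,0],[1,0.002,0.0003,0,0],[1,0.003,0.0003,0,0],[1,0.004,0.0003,0,0],[1,0.005,0.0003,0,0],[1,0.006,0.0003,0,0],[1,0.006,0.0003,0,0],[1,0.006,0.0003,0,0]]]'

```text
time_s: 40.18
tcp_pos: [0.5207, -0.1316, 0.0097]
eef_rot: [180.0, 0.1, -4.6]
contact_force: [-3.0, -5.8, -0.6]
gripper_width: 0.0216
gripper_force: 40.0
```

Request:
play_rows --rows '[[[1,0.001,0.0002,0,0],[1,0.002,0.0002,0,0],[1,0.003,0.0002,0,0],[1,0.004,0.0002,0,0],[1,0.004,0.0002,0,0],[1,0.004,0.0002,0,0],[1,0.004,0.0002,0,0],[1,0.004,0.0002,0,0]]]'

```text
time_s: 40.85
tcp_pos: [0.5229, -0.1318, 0.0097]
eef_rot: [180.0, 0.1, -4.6]
contact_force: [-1.6, -5.8, -1.9]
gripper_width: 0.0218
gripper_force: 40.0
```

Request:
play_rows --rows '[[[1,0.001,0.0002,0,0],[1,0.002,0.0002,0,0],[1,0.003,0.0002,0,0],[1,0.003,0.0002,0,0],[1,0.003,0.0002,0,0],[1,0.003,0.0002,0,0],[1,0.003,0.0002,0,0],[1,0.003,0.0002,0,0]]]'

```text
time_s: 41.52
tcp_pos: [0.5247, -0.1319, 0.0098]
eef_rot: [180.0, 0.1, -4.6]
contact_force: [-2.3, -5.5, -1.0]
gripper_width: 0.0219
gripper_force: 40.0
```

Request:
play_rows --rows '[[[1,0.001,0.0002,0,0],[1,0.002,0.0002,0,0],[1,0.003,0.0002,0,0],[1,0.004,0.0002,0,0],[1,0.004,0.0002,0,0],[1,0.004,0.0002,0,0],[1,0.004,0.0002,0,0],[1,0.004,0.0002,0,0]]]'

```text
time_s: 42.18
tcp_pos: [0.5268, -0.1321, 0.0098]
eef_rot: [180.0, 0.0, -4.6]
contact_force: [-2.5, -4.6, -1.4]
gripper_width: 0.0218
gripper_force: 40.0
```

Request:
play_rows --rows '[[[1,0.001,0,0,0],[1,0.002,0,0,0],[1,0.003,0,0,0],[1,0.004,0,0,0],[1,0.004,0,0,0],[1,0.004,0,0,0],[1,0.004,0,0,0],[1,0.004,0,0,0]]]'

```text
time_s: 42.85
tcp_pos: [0.5277, -0.1323, 0.0096]
eef_rot: [180.0, 0.1, -4.6]
contact_force: [-5.2, -4.3, 2.1]
gripper_width: 0.0211
gripper_force: 40.0
```

The wedge is starting to bite: it moved 0.9 mm of 2 mm, with the along-force up to 5 N. I'll let go, go behind the heel, and lock it with level pushes.

Request:
play_rows --rows '[[[0.4,0,0,0,0],[0.4,0,0,0,0],[0.4,0,0,0,0],[0.4,0,0,0,0],[0.4,0,0,-0.03,0],[0.4,0,0,-0.08,0],[0.5,-0.06,0,-0.1,0],[0.7,-0.1,0,-0.1,0]]]'

```text
time_s: 43.52
tcp_pos: [0.4804, -0.1278, 0.0621]
eef_rot: [-180.0, -0.2, -4.5]
contact_force: [-0.9, 0.1, -1.1]
gripper_width: 0.0441
gripper_force: 0.0
```

Request:
play_rows --rows '[[[1,0,0,0,0],[1,0,0,0.03,0],[1,0,0,0.07,0],[1,0,0,0.1,0],[1,0,0,0.118,0],[1,0,0,0.118,0],[1,0,0,0.118,0],[1,0,0,0.118,0]]]'

```text
time_s: 44.18
tcp_pos: [0.4801, -0.1281, 0.0016]
eef_rot: [-180.0, -0.1, -4.5]
contact_force: [0.3, -0.1, 0.8]
gripper_width: 0.0003
gripper_force: 0.0
```

Request:
play_rows --rows '[[[1,0.005,0,0,0],[1,0.012,0,0,0],[1,0.018,0,0,0],[1,0.024,0,0,0],[1,0.029,0,0,0],[1,0.032,0,0,0],[1,0.034,0,0,0],[1,0.034,0,0,0]]]'

```text
time_s: 44.85
tcp_pos: [0.4964, -0.1295, 0.0009]
eef_rot: [180.0, 0.0, -4.6]
contact_force: [0.0, 0.4, 0.3]
gripper_width: 0.0006
gripper_force: 0.0
```

Request:
play_rows --rows '[[[1,0.0005,0,0,0],[1,0.001,0,0,0],[1,0.0015,0,0,0],[1,0.002,0,0,0],[1,0.0025,0,0,0],[1,0.003,0,0,0],[1,0.003,0,0,0],[1,0.003,0,0,0]]]'

```text
time_s: 45.52
tcp_pos: [0.4977, -0.1296, 0.0009]
eef_rot: [180.0, 0.0, -4.6]
contact_force: [0.3, -1.1, 0.2]
gripper_width: 0.0002
gripper_force: 0.0
```

Request:
play_rows --rows '[[[1,0.0008,0,0,0],[1,0.0016,0,0,0],[1,0.0024,0,0,0],[1,0.0032,0,0,0],[1,0.004,0,0,0],[1,0.004,0,0,0],[1,0.004,0,0,0],[1,0.004,0,0,0]]]'

```text
time_s: 46.18
tcp_pos: [0.4997, -0.1298, 0.001]
eef_rot: [180.0, 0.0, -4.6]
contact_force: [0.4, -0.5, 0.0]
gripper_width: 0.0006
gripper_force: 0.0
```

Request:
play_rows --rows '[[[1,0.0005,0,0,0],[1,0.001,0,0,0],[1,0.0015,0,0,0],[1,0.002,0,0,0],[1,0.002,0,0,0],[1,0.002,0,0,0],[1,0.002,0,0,0],[1,0.002,0,0,0]]]'

```text
time_s: 46.85
tcp_pos: [0.5006, -0.1299, 0.001]
eef_rot: [180.0, 0.0, -4.6]
contact_force: [-0.9, -0.2, 0.2]
gripper_width: 0.0004
gripper_force: 0.0
```

Request:
play_rows --rows '[[[1,0.0008,0,0,0],[1,0.0016,0,0,0],[1,0.0024,0,0,0],[1,0.003,0,0,0],[1,0.003,0,0,0],[1,0.003,0,0,0],[1,0.003,0,0,0],[1,0.003,0,0,0]]]'

```text
time_s: 47.52
tcp_pos: [0.5014, -0.13, 0.0008]
eef_rot: [180.0, 0.1, -4.6]
contact_force: [-5.2, 1.5, 4.0]
gripper_width: 0.0004
gripper_force: 2.6
```

Request:
play_rows --rows '[[[1,0.0005,0,0,0],[1,0.001,0,0,0],[1,0.0015,0,0,0],[1,0.002,0,0,0],[1,0.002,0,0,0],[1,0.002,0,0,0],[1,0.002,0,0,0],[1,0.002,0,0,0]]]'

```text
time_s: 48.18
tcp_pos: [0.5013, -0.1301, 0.0007]
eef_rot: [180.0, 0.2, -4.6]
contact_force: [-8.2, 3.4, 7.4]
gripper_width: 0.0004
gripper_force: 4.1
```

Contact at the heel is already firm, at 8 N with no sliding. I'll increase to 10 to 14 N.

Request:
play_rows --rows '[[[1,0.0005,0,0,0],[1,0.001,0,0,0],[1,0.0015,0,0,0],[1,0.002,0,0,0],[1,0.0025,0,0,0],[1,0.0025,0,0,0],[1,0.0025,0,0,0],[1,0.0025,0,0,0]]]'

```text
time_s: 48.85
tcp_pos: [0.5013, -0.1302, 0.0005]
eef_rot: [180.0, 0.3, -4.6]
contact_force: [-11.3, 4.0, 10.0]
gripper_width: 0.0005
gripper_force: 5.9
```

```bash
python3 -c "
from h import *
s=r.get_state(); print({k:np.round(s[k],4).tolist() for k in('time_s','tcp_pos','eef_rot','contact_force','moment')})"
```

```text
{'time_s': 48.85, 'tcp_pos': [0.5013, -0.1302, 0.0005], 'eef_rot': [179.9855, 0.2856, -4.6079], 'contact_force': [-11.2658, 3.9627, 9.9565], 'moment': [1.4274, 3.9112, 0.0045]}
```

Request:
play_rows --rows '[[[1,-0.012,0,0,0],[1,-0.016,0,-0.002,0],[1,-0.016,-0.0006,-0.002,0],[1,-0.012,-0.0006,-0.002,0],[1,-0.008,-0.0006,-0.002,0],[1,-0.005,-0.0006,-0.0025,0],[1,-0.002,-0.0006,-0.003,0],[1,-0.001,-0.0006,-0.003,0]]]'

```text
time_s: 49.52
tcp_pos: [0.5014, -0.1298, 0.0019]
eef_rot: [180.0, 0.3, -4.6]
contact_force: [-9.3, 4.5, 7.1]
gripper_width: 0.0003
gripper_force: 5.0
```

Request:
play_rows --rows '[[[1,0.0005,0,0,0],[1,0.001,0,0,0],[1,0.0015,0,0,0],[1,0.002,0,0,0],[1,0.002,0,0,0],[1,0.002,0,0,0],[1,0.002,0,0,0],[1,0.002,0,0,0]]]'

```text
time_s: 50.18
tcp_pos: [0.5013, -0.1298, 0.0018]
eef_rot: [180.0, 0.4, -4.6]
contact_force: [-11.0, 4.6, 9.6]
gripper_width: 0.0007
gripper_force: 5.8
```

The wedge is holding at the same place under 11 N twice. Its nose is about 4 mm past the fence face, within the range. I'll level the push a little more, then back away.

Request:
play_rows --rows '[[[1,0,0,-0.0005,0],[1,0,0,-0.001,0],[1,0.0005,0,-0.0015,0],[1,0.001,0,-0.002,0],[1,0.0015,0,-0.002,0],[1,0.002,0,-0.002,0],[1,0.002,0,-0.002,0],[1,0.002,0,-0.002,0]]]'

```text
time_s: 50.85
tcp_pos: [0.5014, -0.1298, 0.0021]
eef_rot: [180.0, 0.5, -4.6]
contact_force: [-11.5, 5.2, 4.8]
gripper_width: 0.0007
gripper_force: 5.7
```

Request:
play_rows --rows '[[[1,-0.02,0,0,0],[1,-0.05,0,0,0],[1,-0.08,0,-0.05,0],[1,-0.1,0,-0.12,0],[1,-0.1,0,-0.19,0],[1,-0.1,0,-0.25,0],[1,-0.1,-0.06,-0.25,0],[1,-0.1,-0.1,-0.25,0]]]'

```text
time_s: 51.52
tcp_pos: [0.4622, -0.0754, 0.1311]
eef_rot: [-179.9, -0.4, -4.7]
contact_force: [0.4, 0.1, -1.3]
gripper_width: 0.0003
gripper_force: 0.0
```

Request:
play_rows --rows '[[[1,0,-0.08,0,0],[1,0,-0.16,0,0],[1,0,-0.24,0,0],[1,0,-0.32,0,0],[1,0,-0.4,0,0],[1,0,-0.48,0,0],[1,0,-0.54,0,0],[1,0,-0.54,0,0]]]'

```text
time_s: 52.18
tcp_pos: [0.4831, 0.1982, 0.1287]
eef_rot: [-179.9, -0.1, -4.3]
contact_force: [0.7, -0.2, -0.0]
gripper_width: 0.0004
gripper_force: 0.0
```

```bash
python3 - <<'E'
from m import *
s=r.get_state(); print({k:np.round(s[k],4).tolist() for k in('time_s','tcp_pos','contact_force')})
b=r.capture('top');a=r.capture('side');cv2.imwrite('pics/tf.png',b[:,:,::-1]);cv2.imwrite('pics/sf.png',a[:,:,::-1])
def wal(im):
    x,y,w,h=215,155,95,50;S=6
    v=cv2.cvtColor(cv2.resize(im[y:y+h,x:x+w],None,fx=S,fy=S,interpolation=cv2.INTER_CUBIC),cv2.COLOR_RGB2HSV)
    m=((v[...,2]<165)&(v[...,1]>118)).astype(np.uint8)*255
    m=cv2.morphologyEx(cv2.morphologyEx(m,cv2.MORPH_CLOSE,np.ones((9,9))),cv2.MORPH_OPEN,np.ones((9,9)))
    R=cv2.minAreaRect(max(cv2.findContours(m,0,1)[0],key=cv2.contourArea));q=full(cv2.boxPoints(R),(x,y),S)
    return np.array([onz('top',u,.053)[:2] for u in q]).round(4)
print('now',wal(b).tolist()); print('t7',wal(cv2.imread('pics/t7.png')[:,:,::-1].copy()).tolist())
# bystanders: first vs last picture difference outside the work area
z=cv2.imread('pics/side0.png')[:,:,::-1].astype(int);d=abs(a.astype(int)-z).mean(2)
for nm,(X,Y) in dict(bottle=(287,142),bowl=(322,170),gear=(215,191),sand=(335,293),yellow=(232,143),hammer=(190,125),offcut=(122,157)).items(): print(nm,d[Y-8:Y+8,X-8:X+8].mean().round(1))
E
```

```text
{'time_s': 52.1833, 'tcp_pos': [0.4831, 0.1982, 0.1287], 'contact_force': [0.6695, -0.2488, -0.0085]}
now [[0.5868, 0.1493], [0.6258, 0.1467], [0.604, -0.1285], [0.5652, -0.1252]]
t7 [[0.5868, 0.1488], [0.6256, 0.1462], [0.6046, -0.1255], [0.5659, -0.1223]]
bottle 6.4
bowl 6.0
gear 5.3
sand 5.5
yellow 19.6
hammer 45.7
offcut 4.9
```

The moulding is unmoved, about 0.5 mm firmer towards the pin. The bystanders I could check are undisturbed; the arm covers the yellow decoy and the hammer in this view. I'll hand in.

```bash
python3 -c "
from plant import r
print(r.close_job())"
```

```text
the job is handed in; nothing more can be done
None
```

The job is handed in at about 52 s: the moulding is seated against the pin and flat along the fence, the wedge held without moving under pushes of about 11 N on its heel, and the arm is clear.

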